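Close-pack the hexagon-footed cylinders in the clamping tray

TASK

Get the measuring cylinders ready to travel: lift the one round-footed cylinder out of the tray and stand it upright on the bare bench, and set the two hexagon-footed cylinders from the bench into the tray so that all seven hexagonal feet stand packed flat against flat, right down on its floor. Then turn the clamp knob clockwise until its pointer stands on the long index line, so that the fence closes up the pack. Knock nothing over and leave the other things on the bench where they are.

Things in the scene. Friction and masses are not known exactly. Their poses are not given: they have to be found in the camera images.
- tray: Aluminium clamping tray fixed to the bench, 160 x 182 mm plus the clamp's tongue, floor 4 mm thick. Origin: underside, at the middle of the nest; x runs across the rows, y along them towards the clamp. The nest holds seven hexagonal feet in rows of 2, 3, 2, flat to flat, 48 mm apart, two flats of each foot facing the tray's +y and -y. Rims 12 mm high (see cell_1, cell_3, cell_5).
- clamp_knob (a joint): Angle of the clamp knob: 0 = fence fully back; grows clockwise seen from above, stop at 1.57. At 1.30 the white pointer line stands on the long engraved index line (on the nest's side of the dial; the short tick marks 0) and the fence is closed. Starts between 0 and 0.3, stays where it is left, turns with about 0.05 N m.
- clamp_knob_grip (a point): On the knob's upright axis, 97 mm above the bench, in the black bar grip, 40 mm long, 12 mm thick, 78 to 104 mm above the bench. Below it a fixed dial plate, 72 mm across, top at 72 mm. The frame turns with the knob; in the tray's frame the bar and its pointer lie 0.27 rad plus the knob angle clockwise from +x.
- hex_1: White plastic measuring cylinder with a hexagonal foot (seven alike). Origin: centre of the underside. Foot 48 mm across flats, 55 mm over corners (a corner on its own +x axis, flats facing +y and -y), upright from 3 to 9 mm, chamfered 2.5 mm below, sloping in above. Round tube 18 mm thick, 112 mm high overall, 30 to 65 g; grip it near the top.
- hex_2: White plastic measuring cylinder with a hexagonal foot (seven alike). Origin: centre of the underside. Foot 48 mm across flats, 55 mm over corners (a corner on its own +x axis, flats facing +y and -y), upright from 3 to 9 mm, chamfered 2.5 mm below, sloping in above. Round tube 18 mm thick, 112 mm high overall, 30 to 65 g; grip it near the top.
- hex_3: White plastic measuring cylinder with a hexagonal foot (seven alike). Origin: centre of the underside. Foot 48 mm across flats, 55 mm over corners (a corner on its own +x axis, flats facing +y and -y), upright from 3 to 9 mm, chamfered 2.5 mm below, sloping in above. Round tube 18 mm thick, 112 mm high overall, 30 to 65 g; grip it near the top.
- hex_4: White plastic measuring cylinder with a hexagonal foot (seven alike). Origin: centre of the underside. Foot 48 mm across flats, 55 mm over corners (a corner on its own +x axis, flats facing +y and -y), upright from 3 to 9 mm, chamfered 2.5 mm below, sloping in above. Round tube 18 mm thick, 112 mm high overall, 30 to 65 g; grip it near the top.
- hex_5: White plastic measuring cylinder with a hexagonal foot (seven alike). Origin: centre of the underside. Foot 48 mm across flats, 55 mm over corners (a corner on its own +x axis, flats facing +y and -y), upright from 3 to 9 mm, chamfered 2.5 mm below, sloping in above. Round tube 18 mm thick, 112 mm high overall, 30 to 65 g; grip it near the top.
- hex_6: White plastic measuring cylinder with a hexagonal foot (seven alike). Origin: centre of the underside. Foot 48 mm across flats, 55 mm over corners (a corner on its own +x axis, flats facing +y and -y), upright from 3 to 9 mm, chamfered 2.5 mm below, sloping in above. Round tube 18 mm thick, 112 mm high overall, 30 to 65 g; grip it near the top.
- hex_7: White plastic measuring cylinder with a hexagonal foot (seven alike). Origin: centre of the underside. Foot 48 mm across flats, 55 mm over corners (a corner on its own +x axis, flats facing +y and -y), upright from 3 to 9 mm, chamfered 2.5 mm below, sloping in above. Round tube 18 mm thick, 112 mm high overall, 30 to 65 g; grip it near the top.
- round_cylinder: White plastic measuring cylinder like the others, but with a round foot 44 mm across; at the start it stands in one of the nest's places. Origin: centre of the underside; tube 18 mm thick, 112 mm high, about 45 g.
- cell_1 (a point): Centre of one of the seven places of the nest, on the tray's floor, 4 mm above the bench, where the middle of a hexagonal foot stands once the pack is clamped. The tray's side walls leave 3 mm beyond the clamped pack on either side.
- cell_2 (a point): Centre of one of the seven places of the nest, on the tray's floor, 4 mm above the bench, where the middle of a hexagonal foot stands once the pack is clamped.
- cell_3 (a point): Centre of one of the seven places of the nest, on the tray's floor, 4 mm above the bench, where the middle of a hexagonal foot stands once the pack is clamped. The fixed end block has a flat face for this middle row and slanted faces (along the feet's flats) for the outer rows, 0.6 mm from the clamped pack.
- cell_4 (a point): Centre of one of the seven places of the nest, on the tray's floor, 4 mm above the bench, where the middle of a hexagonal foot stands once the pack is clamped.
- cell_5 (a point): Centre of one of the seven places of the nest, on the tray's floor, 4 mm above the bench, where the middle of a hexagonal foot stands once the pack is clamped. The steel fence faces this end: driven by the knob's cam it advances 4.5 mm per radian, and at the index its flat middle face and slanted outer faces stand 0.6 mm from the pack. A foot not down flat against its neighbours blocks it.
- cell_6 (a point): Centre of one of the seven places of the nest, on the tray's floor, 4 mm above the bench, where the middle of a hexagonal foot stands once the pack is clamped.
- cell_7 (a point): Centre of one of the seven places of the nest, on the tray's floor, 4 mm above the bench, where the middle of a hexagonal foot stands once the pack is clamped.
- beaker: Glass beaker, bystander, 50 mm across, 70 mm high. Origin: middle of its underside.
- timer: White digital timer, bystander, 66 x 66 x 17 mm. Origin: middle of its underside.
- cap_tub: White round tub of caps, bystander, 62 mm across, 35 mm high. Origin: middle of its underside.
- marker: Black and white marker pen lying flat, bystander, 130 x 18 x 16 mm, long along its y. Origin: middle of its underside.
- tweezers: Steel tweezers lying flat, bystander, 125 x 18 x 9 mm, long along its y. Origin: middle of its underside.
- headspace_vial: Capped glass vial, standing, bystander, 23 mm across, 74 mm high. Origin: middle of its underside.

How it is judged (in metres and radians):
On the way:
1. all seven hexagon-footed cylinders stand in the nest, down on its floor, with the clamp still open ((horizontal distance between hex_1 and cell_1 below 0.01 m or horizontal distance between hex_1 and cell_2 below 0.01 m or horizontal distance between hex_1 and cell_3 below 0.01 m or horizontal distance between hex_1 and cell_4 below 0.01 m or horizontal distance between hex_1 and cell_5 below 0.01 m or horizontal distance between hex_1 and cell_6 below 0.01 m or horizontal distance between hex_1 and cell_7 below 0.01 m) and (horizontal distance between hex_2 and cell_1 below 0.01 m or horizontal distance between hex_2 and cell_2 below 0.01 m or horizontal distance between hex_2 and cell_3 below 0.01 m or horizontal distance between hex_2 and cell_4 below 0.01 m or horizontal distance between hex_2 and cell_5 below 0.01 m or horizontal distance between hex_2 and cell_6 below 0.01 m or horizontal distance between hex_2 and cell_7 below 0.01 m) and (horizontal distance between hex_3 and cell_1 below 0.01 m or horizontal distance between hex_3 and cell_2 below 0.01 m or horizontal distance between hex_3 and cell_3 below 0.01 m or horizontal distance between hex_3 and cell_4 below 0.01 m or horizontal distance between hex_3 and cell_5 below 0.01 m or horizontal distance between hex_3 and cell_6 below 0.01 m or horizontal distance between hex_3 and cell_7 below 0.01 m) and (horizontal distance between hex_4 and cell_1 below 0.01 m or horizontal distance between hex_4 and cell_2 below 0.01 m or horizontal distance between hex_4 and cell_3 below 0.01 m or horizontal distance between hex_4 and cell_4 below 0.01 m or horizontal distance between hex_4 and cell_5 below 0.01 m or horizontal distance between hex_4 and cell_6 below 0.01 m or horizontal distance between hex_4 and cell_7 below 0.01 m) and (horizontal distance between hex_5 and cell_1 below 0.01 m or horizontal distance between hex_5 and cell_2 below 0.01 m or horizontal distance between hex_5 and cell_3 below 0.01 m or horizontal distance between hex_5 and cell_4 below 0.01 m or horizontal distance between hex_5 and cell_5 below 0.01 m or horizontal distance between hex_5 and cell_6 below 0.01 m or horizontal distance between hex_5 and cell_7 below 0.01 m) and (horizontal distance between hex_6 and cell_1 below 0.01 m or horizontal distance between hex_6 and cell_2 below 0.01 m or horizontal distance between hex_6 and cell_3 below 0.01 m or horizontal distance between hex_6 and cell_4 below 0.01 m or horizontal distance between hex_6 and cell_5 below 0.01 m or horizontal distance between hex_6 and cell_6 below 0.01 m or horizontal distance between hex_6 and cell_7 below 0.01 m) and (horizontal distance between hex_7 and cell_1 below 0.01 m or horizontal distance between hex_7 and cell_2 below 0.01 m or horizontal distance between hex_7 and cell_3 below 0.01 m or horizontal distance between hex_7 and cell_4 below 0.01 m or horizontal distance between hex_7 and cell_5 below 0.01 m or horizontal distance between hex_7 and cell_6 below 0.01 m or horizontal distance between hex_7 and cell_7 below 0.01 m) and height (world z) of each of hex_1, hex_2, hex_3, hex_4, hex_5, hex_6, hex_7 below 0.006 m and value of joint clamp_knob below 0.7 rad), for 0.1 s.
At the end, for the whole second after the job is handed in: Each of the seven hexagon-footed cylinders stands upright on the tray's floor within 3 mm of one of the seven places, its flats within 0.06 rad of the nest's; the round-footed cylinder stands upright on the bare bench; the knob is within 0.1 rad of its index (1.30 rad); all at rest ((horizontal distance between hex_1 and cell_1 below 0.003 m or horizontal distance between hex_1 and cell_2 below 0.003 m or horizontal distance between hex_1 and cell_3 below 0.003 m or horizontal distance between hex_1 and cell_4 below 0.003 m or horizontal distance between hex_1 and cell_5 below 0.003 m or horizontal distance between hex_1 and cell_6 below 0.003 m or horizontal distance between hex_1 and cell_7 below 0.003 m) and height (world z) of hex_1 between 0.002 and 0.006 m and angle between each of hex_1, hex_2, hex_3, hex_4, hex_5, hex_6, hex_7, round_cylinder's own z axis and vertical below 0.05 rad and (angle between the x axis of hex_1 and the x axis of tray, either way round below 0.06 rad or angle between the x axis of hex_1 and the x axis of tray, either way round between 0.987198 and 1.1072 rad) and linear speed of each of hex_1, hex_2, hex_3, hex_4, hex_5, hex_6, hex_7, round_cylinder below 0.03 m/s and (horizontal distance between hex_2 and cell_1 below 0.003 m or horizontal distance between hex_2 and cell_2 below 0.003 m or horizontal distance between hex_2 and cell_3 below 0.003 m or horizontal distance between hex_2 and cell_4 below 0.003 m or horizontal distance between hex_2 and cell_5 below 0.003 m or horizontal distance between hex_2 and cell_6 below 0.003 m or horizontal distance between hex_2 and cell_7 below 0.003 m) and height (world z) of hex_2 between 0.002 and 0.006 m and (angle between the x axis of hex_2 and the x axis of tray, either way round below 0.06 rad or angle between the x axis of hex_2 and the x axis of tray, either way round between 0.987198 and 1.1072 rad) and (horizontal distance between hex_3 and cell_1 below 0.003 m or horizontal distance between hex_3 and cell_2 below 0.003 m or horizontal distance between hex_3 and cell_3 below 0.003 m or horizontal distance between hex_3 and cell_4 below 0.003 m or horizontal distance between hex_3 and cell_5 below 0.003 m or horizontal distance between hex_3 and cell_6 below 0.003 m or horizontal distance between hex_3 and cell_7 below 0.003 m) and height (world z) of hex_3 between 0.002 and 0.006 m and (angle between the x axis of hex_3 and the x axis of tray, either way round below 0.06 rad or angle between the x axis of hex_3 and the x axis of tray, either way round between 0.987198 and 1.1072 rad) and (horizontal distance between hex_4 and cell_1 below 0.003 m or horizontal distance between hex_4 and cell_2 below 0.003 m or horizontal distance between hex_4 and cell_3 below 0.003 m or horizontal distance between hex_4 and cell_4 below 0.003 m or horizontal distance between hex_4 and cell_5 below 0.003 m or horizontal distance between hex_4 and cell_6 below 0.003 m or horizontal distance between hex_4 and cell_7 below 0.003 m) and height (world z) of hex_4 between 0.002 and 0.006 m and (angle between the x axis of hex_4 and the x axis of tray, either way round below 0.06 rad or angle between the x axis of hex_4 and the x axis of tray, either way round between 0.987198 and 1.1072 rad) and (horizontal distance between hex_5 and cell_1 below 0.003 m or horizontal distance between hex_5 and cell_2 below 0.003 m or horizontal distance between hex_5 and cell_3 below 0.003 m or horizontal distance between hex_5 and cell_4 below 0.003 m or horizontal distance between hex_5 and cell_5 below 0.003 m or horizontal distance between hex_5 and cell_6 below 0.003 m or horizontal distance between hex_5 and cell_7 below 0.003 m) and height (world z) of hex_5 between 0.002 and 0.006 m and (angle between the x axis of hex_5 and the x axis of tray, either way round below 0.06 rad or angle between the x axis of hex_5 and the x axis of tray, either way round between 0.987198 and 1.1072 rad) and (horizontal distance between hex_6 and cell_1 below 0.003 m or horizontal distance between hex_6 and cell_2 below 0.003 m or horizontal distance between hex_6 and cell_3 below 0.003 m or horizontal distance between hex_6 and cell_4 below 0.003 m or horizontal distance between hex_6 and cell_5 below 0.003 m or horizontal distance between hex_6 and cell_6 below 0.003 m or horizontal distance between hex_6 and cell_7 below 0.003 m) and height (world z) of hex_6 between 0.002 and 0.006 m and (angle between the x axis of hex_6 and the x axis of tray, either way round below 0.06 rad or angle between the x axis of hex_6 and the x axis of tray, either way round between 0.987198 and 1.1072 rad) and (horizontal distance between hex_7 and cell_1 below 0.003 m or horizontal distance between hex_7 and cell_2 below 0.003 m or horizontal distance between hex_7 and cell_3 below 0.003 m or horizontal distance between hex_7 and cell_4 below 0.003 m or horizontal distance between hex_7 and cell_5 below 0.003 m or horizontal distance between hex_7 and cell_6 below 0.003 m or horizontal distance between hex_7 and cell_7 below 0.003 m) and height (world z) of hex_7 between 0.002 and 0.006 m and (angle between the x axis of hex_7 and the x axis of tray, either way round below 0.06 rad or angle between the x axis of hex_7 and the x axis of tray, either way round between 0.987198 and 1.1072 rad) and height (world z) of round_cylinder between -0.003 and 0.002 m and value of joint clamp_knob between 1.2 and 1.4 rad); the robot touches nothing.
It fails at once if a measuring cylinder is knocked over (angle between any of hex_1, hex_2, hex_3, hex_4, hex_5, hex_6, hex_7, round_cylinder's own z axis and vertical above 1 rad).
It fails at once if a bystander is shifted by more than 25 mm (distance of any of beaker, timer, cap_tub, marker, tweezers, headspace_vial from where it was at the start of the episode above 0.025 m).
It also fails if it takes over 67 s, if anything falls off the work surface, if the arm or the gripper's body presses on something with over 40 N, if the wrist force passes 120 N, or if a joint passes its speed limit or range.

ROBOT

A 6-joint arm with a two-finger parallel gripper is mounted at the origin on a cart in front of the work surface, level with it; the furniture and walls round the work are solid. World frame = base frame: x ahead of the robot, y to its left, z up, the work surface at z = 0. Lengths are in m, angles in degrees, forces in N, time in s.
With the tool pointing down it reaches from about 0.4 to 0.825 m from the base axis. Payload 7 kg.
Tool frame: the origin (TCP) lies at the very end of the fingers, on their centre line; the grasp point (between the pads) lies 19 mm behind it; z points along the fingers, y is the line along which they close (so a half turn about z gives the same grasp; the last joint's range is limited). The gripper opens to 88 mm and grips with 3 to 60 N. Pads are 19 mm wide; open, the fingers measure 130 mm over their backs; the gripper's body (78 mm by 193 mm) begins 47 mm behind the grasp point.
Start: joints at [80.105, 20.546, 0.682, 0, -70.136, -16.507], TCP at [0.3, 0.605, 0.227] pointing down, gripper open.
Joint ranges: [-176.03, 176.03], [-82.01, 121.73], [-58.28, 71.71], [-173.87, 95.51], [-174.79, -0.11], [-173.66, 173.66]. Speed limits (degrees/s): [136.94, 136.94, 172.46, 180, 180, 180].

INTERFACE

Orientations are given as [roll, pitch, yaw] about the fixed x, y, z axes, in that order (R = Rz(yaw) Ry(pitch) Rx(roll)).
In Python, from plant import get_obs, snapshot, camera_params, close_job, boxes_of, cut_out, landmark_of gives the robot as it stands.
- The arm moves only by the shell command python3 -m inch 'ROWS' [OPENING]. ROWS is text: rows parted by semicolons, each of 6 numbers parted by spaces: the shift along the tool's x, y, z in units of 30 cm (1.0 is 30 cm), then the turn, a rotation vector about the tool's x, y, z in units of pi rad (1.0 is pi rad). A call has 1 to 10 rows; each row is the pose to reach, as a shift and turn from the pose commanded when the call began, along the tool's axes at that moment, turning the shorter way round; what a row does not reach only later rows make up. A row lasts 1/12 s, in which the tool goes at most 41.7 mm and 7.16 degrees, less where a joint would pass 70% of its speed; a pose out of reach is approached as far as the arm can. A call with a number of a shift or a turn outside -1 to 1 is refused whole. A call with a gripper value outside its range is refused whole. OPENING is the closure, from -1 (fully open) to 1 (shut), set as the call begins (- or left out, the last holds). The fingers move at their own pace and stop on an object; the grip force is fixed at half the most. Time passes only in rows, so rows that repeat a pose let the fingers close. It gives the time, the measured TCP pose, the force, the opening and the grip force at its end, in the units of the state.
- get_obs(): the state, without advancing time (a new reading comes with each control period).
- snapshot(name): name is "side" or "top"; returns the picture (400x640x3 uint8, red, green, blue); there is no depth.
- camera_params(name): a dict with "mtx" (3x3 intrinsics, pixels), "rvec" (rotation vector, rad) and "tvec" (3), from world to camera coordinates, as OpenCV has them. Camera axes: x right, y down, z forward; pixel columns grow to the right and rows downward; lengths in m; the calibration is good to about 2 mm. A picture is of the moment at which its call begins. camera_params takes no time and is no camera call.
- close_job(): hands the job in; it is judged then, once.
Trained networks look in the newest picture that a camera, given by its name, has taken for a name from the list of things; names that differ only in an ending like _2 or _b are one class to them, and where a whole thing is asked for, a point or a joint stands for the part that bears it (a point fixed in the world has none). Each returns a list of dicts, best first, with "p" (0 to 1); they miss things now and then, are a little off and sometimes report something else, mostly with a low value. They report only what shows in the picture. A call takes as long as a camera call.
- boxes_of(camera, thing): "rect" ([left, top, width, height] in pixels, round what is visible of it).
- cut_out(camera, thing): "pixels" (400x640 bool, what is visible of it) and "rect" ([left, top, width, height] in pixels, round what is visible of it).
- landmark_of(camera, thing): "uv" ([column, row] in pixels: a listed point, or the origin of a listed thing).
The state is a dict: "clock": time; "joint_pos": joint angles; "qvel": joint speeds; "tau": joint torques, N m; "tool_pos": TCP position; "orientation": TCP orientation; "force": force on the tool from outside, world axes, zero at the start; "moment": the same for the moment, N m; "opening": finger opening in m; "gripper_force": force on a finger pad.
Only numpy, scipy, OpenCV 4.12 (cv2) and the standard library are available. Lean on these libraries where they do the work, as an engineer would, in place of code of your own. Each camera call takes 0.05 s, during which the arm holds its last target. There are 200 camera calls.

## Working session

There is one attempt and no reset: what is moved stays moved. The work goes in short steps, Python scripts to look and compute and a shell command to move; the robot and the scene stay as the last step left them, time stands still between calls to the robot, and variables do not carry over. Pictures are saved under pics/ and viewed, at most 10 in all, crops included, and the job is handed in when it is done.

```bash
mkdir -p pics
cat > h.py <<'E'
import numpy as np, cv2
from plant import *
from scipy.spatial.transform import Rotation as R
def cam(n):
    c=camera_params(n); return np.array(c["mtx"],float),cv2.Rodrigues(np.array(c["rvec"],float))[0],np.array(c["tvec"],float).ravel()
def world(n,uv,z):
    K,Rm,t=cam(n); d=Rm.T@np.linalg.inv(K)@np.array([uv[0],uv[1],1.]); o=-Rm.T@t
    return o+d*(z-o[2])/d[2]
def proj(n,p):
    K,Rm,t=cam(n); q=(Rm@np.atleast_2d(p).T).T+t; q=q@K.T; return q[:,:2]/q[:,2:]
def save(n,f):
    im=snapshot(n); cv2.imwrite('pics/'+f,im[:,:,::-1]); return im
E
python3 - <<'E'
from h import *
for n in("top","side"):
    save(n,n+'0.png'); K,Rm,t=cam(n); print(n,(-Rm.T@t).round(3),Rm[2].round(2),K[0,0])
for n,z in(("hex_1",0),("round_cylinder",0),("clamp_knob_grip",.097),("tray",0),("cell_1",.004)):
    for d in landmark_of("top",n): print(n,round(d["p"],2),np.round(d["uv"],1),world("top",d["uv"],z).round(4))
print({k:np.round(v,3) for k,v in get_obs().items()})
E
```

```text
top [0.253 0.204 1.167] [ 0.17  0.02 -0.99] 387.2152273813412
side [ 0.266 -0.454  0.607] [ 0.23  0.76 -0.61] 390.5722085403408
hex_1 0.68 [333.6 207.9] [0.439  0.1839 0.    ]
hex_1 0.6 [330.1 188.9] [0.4983 0.1938 0.    ]
hex_1 0.6 [315.4 181.5] [0.5221 0.239  0.    ]
hex_1 0.6 [281.  170.5] [0.5585 0.3459 0.    ]
hex_1 0.53 [304.1 195. ] [0.48   0.2739 0.    ]
hex_1 0.53 [261.5 184. ] [0.5162 0.406  0.    ]
hex_1 0.51 [332.2 207.5] [0.4402 0.1881 0.    ]
hex_1 0.46 [315.5 199.2] [0.4665 0.239  0.    ]
hex_1 0.18 [420.8 176.1] [ 0.5353 -0.0859  0.    ]
round_cylinder 0.54 [305.2 210.9] [0.4306 0.2706 0.    ]
round_cylinder 0.46 [314.1 183.8] [0.5149 0.243  0.    ]
clamp_knob_grip 0.68 [284.4 218.2] [0.3959 0.3232 0.097 ]
tray 0.79 [317.9 200.6] [0.4621 0.2316 0.    ]
cell_1 0.98 [323.3 215.7] [0.4147 0.2155 0.004 ]
cell_1 0.86 [304.1 195.6] [0.4774 0.2737 0.004 ]
cell_1 0.85 [316.6 197.8] [0.4701 0.2355 0.004 ]
cell_1 0.84 [331.4 190.5] [0.4924 0.19   0.004 ]
cell_1 0.79 [304.9 211.3] [0.4288 0.2713 0.004 ]
cell_1 0.74 [333.5 204.4] [0.4491 0.1841 0.004 ]
cell_1 0.62 [314.1 182. ] [0.5197 0.2429 0.004 ]
{'clock': np.float64(0.35), 'joint_pos': array([ 8.0105e+01,  2.0559e+01,  6.7000e-01, -6.0000e-03, -7.0135e+01,
       -1.6506e+01]), 'qvel': array([ 0.038, -0.095, -0.008,  0.098, -0.037, -0.087]), 'tau': array([ 0.0000e+00, -5.8169e+01,  2.9286e+01,  6.9920e+00,  1.0000e-02,
       -0.0000e+00]), 'tool_pos': array([0.3  , 0.604, 0.226]), 'orientation': array([ 1.79976e+02, -1.00000e-03, -2.64030e+01]), 'force': array([ 0.356,  0.207, -0.913]), 'moment': array([0.007, 0.009, 0.034]), 'gripper_force': np.float64(0.0), 'opening': np.float64(0.088)}
```

View pics/top0.png

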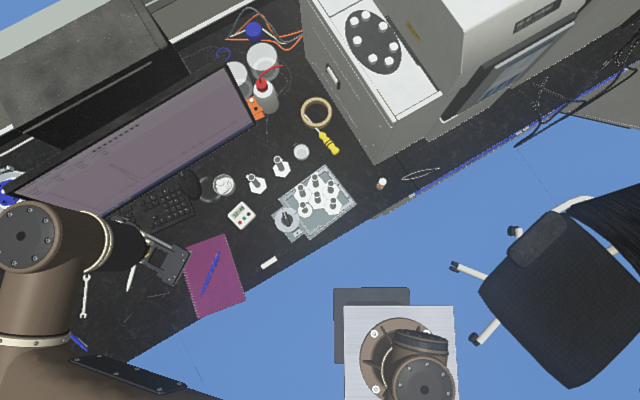

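View pics/side0.png

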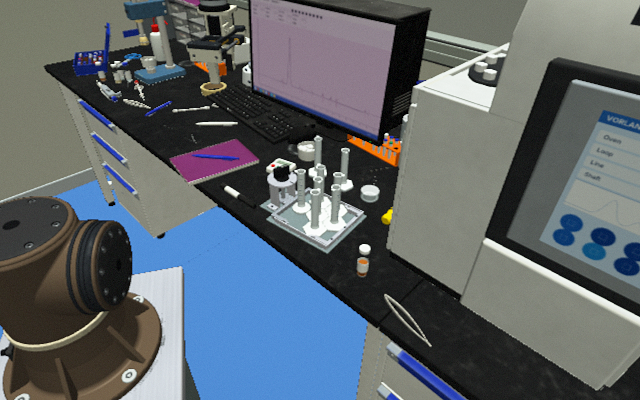

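Run:
```python
from h import *
a=snapshot("top")[140:260,220:380]; b=snapshot("side")[110:260,220:420]
cv2.imwrite('pics/tz.png',cv2.resize(a,(800,600),interpolation=cv2.INTER_CUBIC)[:,:,::-1])
cv2.imwrite('pics/sz.png',cv2.resize(b,(800,600),interpolation=cv2.INTER_CUBIC)[:,:,::-1])
for n,z in(("hex_1",0),("round_cylinder",0),("clamp_knob_grip",.097),("tray",0),("cell_1",.004)):
    for d in landmark_of("side",n): print(n,round(d["p"],2),np.round(d["uv"],1),world("side",d["uv"],z).round(4))
for n in("hex_1","round_cylinder"):
  for c in("top","side"):
    for d in boxes_of(c,n): print(c,n,round(d["p"],2),np.round(d["rect"],1))
```

```text
hex_1 0.73 [336.7 213.9] [0.5116 0.2348 0.    ]
hex_1 0.67 [319.4 205.5] [0.4797 0.2768 0.    ]
hex_1 0.65 [313.9 217.5] [0.4545 0.2356 0.    ]
hex_1 0.64 [319.  172.9] [0.5177 0.4174 0.    ]
hex_1 0.63 [334.2 224.9] [0.4937 0.1978 0.    ]
hex_1 0.55 [344.6 187.2] [0.5654 0.3352 0.    ]
clamp_knob_grip 0.53 [279.7 170.3] [0.3906 0.3115 0.097 ]
tray 0.62 [317.3 220.4] [0.4596 0.2233 0.    ]
tray 0.2 [309.8 156.5] [0.5146 0.508  0.    ]
cell_1 0.94 [332.6 227.2] [0.4862 0.1868 0.004 ]
cell_1 0.89 [341.1 211.9] [0.5226 0.2348 0.004 ]
cell_1 0.78 [299.1 222.3] [0.4152 0.223  0.004 ]
cell_1 0.7 [320.1 206.1] [0.4793 0.2693 0.004 ]
cell_1 0.68 [316.9 230.3] [0.4482 0.1856 0.004 ]
cell_1 0.64 [319.3 219.1] [0.4641 0.2222 0.004 ]
cell_1 0.6 [301.  211.1] [0.4291 0.2621 0.004 ]
top hex_1 0.81 [274.9 159.3  14.8  19.1]
top hex_1 0.79 [323.8 196.3  17.9  18.1]
top hex_1 0.68 [310.7 192.6  12.1  17. ]
top hex_1 0.67 [321.8 179.5  17.   21.3]
top hex_1 0.6 [297.3 180.2  13.7  23.2]
top hex_1 0.56 [244.4 176.   22.6  16. ]
top hex_1 0.52 [308.6 172.4  17.2  21. ]
side hex_1 0.97 [304.6 188.5  21.9  48.6]
side hex_1 0.87 [320.4 185.9  21.5  48.5]
side hex_1 0.79 [307.  136.8  18.1  41. ]
side hex_1 0.77 [340.3 148.   11.6  42.1]
side hex_1 0.76 [326.3 176.5  20.   40.9]
side hex_1 0.63 [312.1 162.3  18.6  48.3]
side hex_1 0.49 [303.6 175.   25.1  47.3]
top round_cylinder 0.5 [295.4 201.2  17.1  17.8]
side round_cylinder 0.67 [295.1 165.8  16.9  51.2]
```

View pics/tz.png

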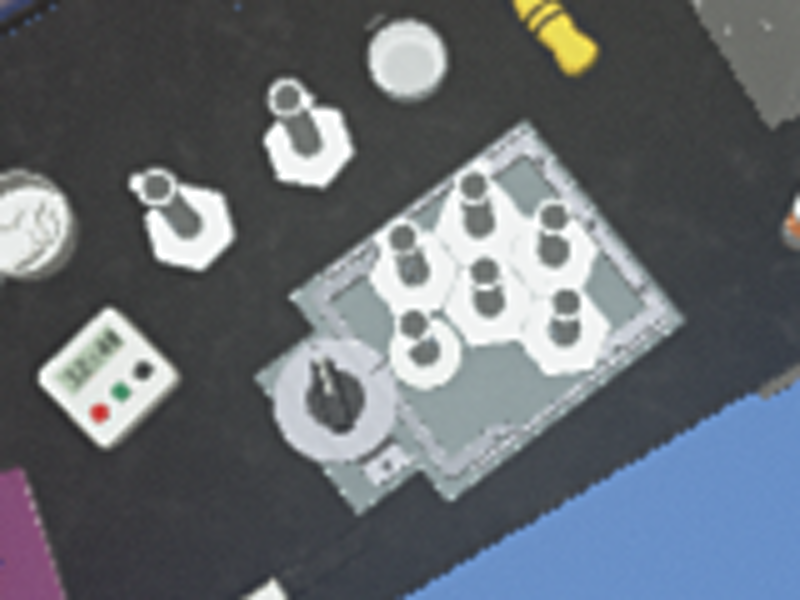

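View pics/sz.png

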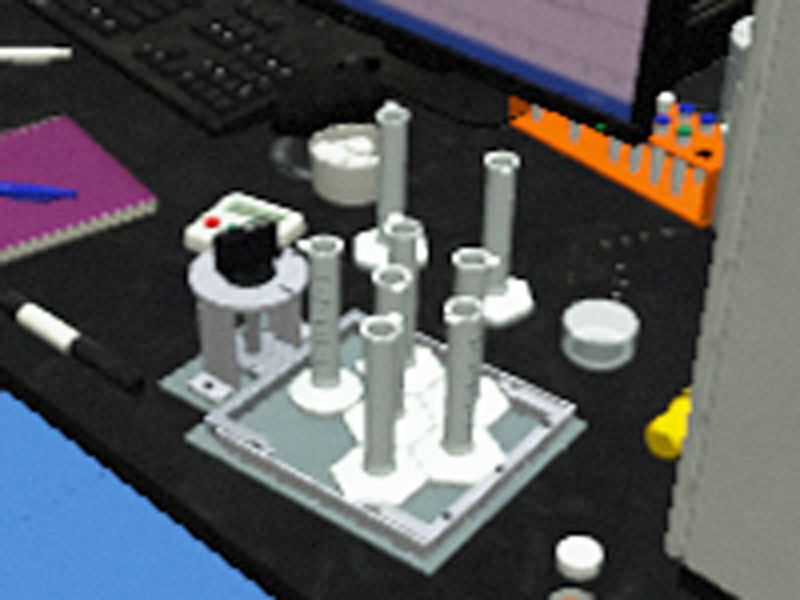

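The top picture shows the tray, with its corners at crop (525,120), (685,320), (450,500) and (290,295). The round foot stands at the clamp end of the middle row, px (305,210). The empty place is in the near outer row, about px (321,216). Two loose hexes stand at px (258,185) and (282,169), and the knob is at px (287,219). A free spot lies near px (265,203).

```bash
cat >> h.py <<'E'
CELLS=np.array([[0,-48],[0,0],[0,48],[41.57,-24],[41.57,24],[-41.57,-24],[-41.57,24]])/1e3
def rot(a): return np.array([[np.cos(a),-np.sin(a)],[np.sin(a),np.cos(a)]])
from scipy.optimize import least_squares, linear_sum_assignment, minimize
def fit_tray(n):
    P=np.array([world(n,d["uv"],.004)[:2] for d in landmark_of(n,"cell_1")])
    x=np.array([.464,.228,np.radians(37)])
    for _ in range(5):
        C=CELLS@rot(x[2]).T+x[:2]; D=np.linalg.norm(P[:,None]-C,axis=2); i,j=linear_sum_assignment(D)
        x=least_squares(lambda v:((CELLS[j]@rot(v[2]).T+v[:2])-P[i]).ravel(),x,loss='soft_l1',f_scale=.003).x
    r=(CELLS[j]@rot(x[2]).T+x[:2])-P[i]
    return x,np.abs(r).max()
def frustum(xy,yaw,kind,z0=0.):
    """vertex groups (convex pieces) of a cylinder's silhouette"""
    a=np.arange(6)*np.pi/3+yaw; c=np.arange(24)*np.pi/12
    ring=lambda r,z,t:np.c_[xy[0]+r*np.cos(t),xy[1]+r*np.sin(t),np.full(len(t),z0+z)]
    if kind=='hex': f=np.r_[ring(.0252,0,a),ring(.0277,.003,a),ring(.0277,.009,a)]
    else: f=np.r_[ring(.022,0,c),ring(.022,.009,c)]
    return [f,np.r_[ring(.009,0.01,c),ring(.009,.112,c)]]
def sil(n,xy,yaw,kind,z0,off,S,wh):
    m=np.zeros((wh[1]*S,wh[0]*S),np.uint8)
    for g in frustum(xy,yaw,kind,z0):
        q=((proj(n,g)-off+.5)*S*16).astype(np.int32); cv2.fillConvexPoly(m,cv2.convexHull(q),255,cv2.LINE_AA,4)
    return cv2.resize(m,wh,interpolation=cv2.INTER_AREA)/255.
def fit_hex(n,im,xy,kind='hex',z0=0.):
    uv=proj(n,[[*xy,.05+z0]])[0]; off=np.round(uv).astype(int)-24; wh=(48,48)
    g=im[off[1]:off[1]+48,off[0]:off[0]+48].mean(2)/255.
    def cost(v):
        m=sil(n,v[:2],v[2],kind,z0,off,4,wh); A=np.c_[m.ravel(),np.ones(m.size)]
        w=(cv2.dilate(m,np.ones((5,5)))>0).ravel(); b=g.ravel()[w]; A=A[w]
        s,_,_,_=np.linalg.lstsq(A,b,rcond=None); return ((A@s-b)**2).mean()/b.var()
    best=None
    for y in np.radians(np.arange(0,60,12) if kind=='hex' else [0]):
        r=minimize(cost,[*xy,y],method='Nelder-Mead',options=dict(initial_simplex=np.array([[*xy,y],[xy[0]+.006,xy[1],y],[xy[0],xy[1]+.006,y],[*xy,y+.25]]),xatol=1e-4,fatol=1e-5))
        if best is None or r.fun<best.fun: best=r
    return best.x[:2].round(4),round(np.degrees(best.x[2])%60,1),round(best.fun,3)
E
python3 - <<'E'
from h import *
for n in("top","side"):
    for k in range(2):
        im=snapshot(n); x,e=fit_tray(n); print(n,x[:2].round(4),np.degrees(x[2]).round(2),e.round(4))
    for xy in([.517,.412],[.562,.340]): print(n,fit_hex(n,im,xy))
    for i in (0,1,3,4,5): print(' in tray',i,(CELLS[i]@rot(x[2]).T+x[:2]).round(4),fit_hex(n,im,CELLS[i]@rot(x[2]).T+x[:2],z0=.004))
    print('round',fit_hex(n,im,CELLS[2]@rot(x[2]).T+x[:2],'round',.004), [(round(d["p"],2),world(n,d["uv"],.097).round(4)) for d in landmark_of(n,"clamp_knob_grip")])
    for b,z in zip(("beaker","timer","cap_tub","marker","tweezers","headspace_vial"),[0]*6): print(b,[world(n,d["uv"],z)[:2].round(3) for d in landmark_of(n,b)[:1]])
E
```

```text
top [0.4643 0.2316] 39.64 0.0139
top [0.4613 0.2311] 39.11 0.011
top (array([0.5127, 0.4179]), np.float64(17.5), np.float64(0.325))
top (array([0.5641, 0.3447]), np.float64(19.5), np.float64(0.316))Traceback (most recent call last):
  File "<stdin>", line 6, in <module>
  File "h.py", line 45, in fit_hex
    r=minimize(cost,[*xy,y],method='Nelder-Mead',options=dict(initial_simplex=np.array([[*xy,y],[xy[0]+.006,xy[1],y],[xy[0],xy[1]+.006,y],[*xy,y+.25]]),xatol=1e-4,fatol=1e-5))
    res = _minimize_neldermead(fun, x0, args, callback, bounds=bounds,
                               **options)
    fsim[j] = func(sim[j])
              ~~~~^^^^^^^^
    fx = function(np.copy(x), *(wrapper_args + args))
  File "h.py", line 40, in cost
    m=sil(n,v[:2],v[2],kind,z0,off,4,wh); A=np.c_[m.ravel(),np.ones(m.size)]
  File "h.py", line 34, in sil
    q=((proj(n,g)-off+.5)*S*16).astype(np.int32); cv2.fillConvexPoly(m,cv2.convexHull(q),255,cv2.LINE_AA,4)
        ~~~~^^^^^
  File "h.py", line 10, in proj
    K,Rm,t=cam(n); q=(Rm@np.atleast_2d(p).T).T+t; q=q@K.T; return q[:,:2]/q[:,2:]
           ~~~^^^
  File "h.py", line 5, in cam
    c=camera_params(n); return np.array(c["mtx"],float),cv2.Rodrigues(np.array(c["rvec"],float))[0],np.array(c["tvec"],float).ravel()
ValueError: time passes only in moves, steps and waits
```

```bash
python3 - <<'E'
s=open('h.py').read()
s=s.replace("def cam(n):\n    c=","import functools\n@functools.lru_cache(None)\ndef cam(n):\n    c=")
s=s[:s.index("def sil(")]+'''
def sil(n,xy,yaw,kind,z0,off,S,wh):
    o=[]
    for g in frustum(xy,yaw,kind,z0):
        m=np.zeros((wh[1]*S,wh[0]*S),np.uint8)
        q=((proj(n,g)-off+.5)*S*16).astype(np.int32); cv2.fillConvexPoly(m,cv2.convexHull(q),255,cv2.LINE_AA,4)
        o.append(cv2.resize(m,wh,interpolation=cv2.INTER_AREA)/255.)
    return o
def fit_hex(n,im,xy,kind='hex',z0=0.):
    uv=proj(n,[[*xy,.05+z0]])[0]; off=np.round(uv).astype(int)-24; wh=(48,48)
    g=im[off[1]:off[1]+48,off[0]:off[0]+48].mean(2)/255.
    def cost(v):
        f,t=sil(n,v[:2],v[2],kind,z0,off,4,wh); w=(cv2.dilate(np.maximum(f,t),np.ones((5,5)))>0).ravel()
        A=np.c_[(f*(1-t)).ravel(),t.ravel(),np.ones(f.size)][w]; b=g.ravel()[w]
        s=np.linalg.lstsq(A,b,rcond=None)[0]; return ((A@s-b)**2).mean()/b.var()
    best=None
    for y in np.radians(np.arange(0,60,12) if kind=='hex' else [0]):
        r=minimize(cost,[*xy,y],method='Nelder-Mead',options=dict(initial_simplex=np.array([[*xy,y],[xy[0]+.006,xy[1],y],[xy[0],xy[1]+.006,y],[*xy,y+.25]]),xatol=1e-4,fatol=1e-5))
        if best is None or r.fun<best.fun: best=r
    return best.x[:2].round(4),round(np.degrees(best.x[2])%60,1),round(best.fun,3)
def tray_edges(n,im,x,z=.004):
    """offsets (tray frame) of the plate's outline, seen as dark->light crossings"""
    g=cv2.GaussianBlur(im.mean(2).astype(np.float32),(0,0),.6); out={}
    for name,ax,pos,rng in(("+x",0,.080,(-.07,.05)),("-x",0,-.080,(-.07,.05)),("-y",1,-.085,(-.06,.06))):
        pts=[]
        for s in np.linspace(*rng,25):
            d=np.linspace(-.015,.015,61)*np.sign(pos); p=np.zeros((61,2)); p[:,ax]=pos+d; p[:,1-ax]=s
            w=np.c_[p@rot(x[2]).T+x[:2],np.full(61,z)]; q=proj(n,w).astype(np.float32)
            v=cv2.remap(g,q[None,:,0],q[None,:,1],cv2.INTER_LINEAR)[0]; dv=np.diff(v); k=np.argmin(dv)
            pts.append((s,(p[k,ax]+p[k+1,ax])/2))
        pts=np.array(pts); f=np.polyfit(*pts.T,1); r=np.abs(pts[:,1]-np.polyval(f,pts[:,0])); k=r<np.median(r)*2.5+1e-4
        f=np.polyfit(*pts[k].T,1); out[name]=(round(np.polyval(f,0),4),round(np.degrees(f[0]),2),int(k.sum()))
    return out
'''
open('h.py','w').write(s)
E
python3 - <<'E'
from h import *
for n in("top","side"):
    im=snapshot(n); x,e=fit_tray(n); print(n,x[:2].round(4),np.degrees(x[2]).round(2),e.round(4))
    x=np.array([.463,.2305,np.radians(38.5)]); print(tray_edges(n,im,x))
    for xy in([.517,.412],[.562,.340]): print(n,fit_hex(n,im,xy))
    print('round',CELLS[2]@rot(x[2]).T+x[:2],fit_hex(n,im,CELLS[2]@rot(x[2]).T+x[:2],'round',.004), [(round(d["p"],2),world(n,d["uv"],.097).round(4)) for d in landmark_of(n,"clamp_knob_grip")])
    for b in ("beaker","timer","cap_tub","marker","headspace_vial"): print(b,[world(n,d["uv"],0)[:2].round(3) for d in landmark_of(n,b)[:1]])
E
```

```text
top [0.4621 0.2306] 36.96 0.0066
{'+x': (np.float64(0.08), np.float64(1.78), 25), '-x': (np.float64(-0.0807), np.float64(1.43), 24), '-y': (np.float64(-0.0848), np.float64(-2.2), 21)}
top (array([0.5127, 0.418 ]), np.float64(16.4), np.float64(0.135))
top (array([0.5639, 0.3449]), np.float64(19.7), np.float64(0.112))
round [0.4331193  0.26806519] (array([0.4322, 0.2724]), np.float64(4.6), np.float64(0.623)) [(0.62, array([0.3874, 0.3212, 0.097 ]))]
beaker [array([0.612, 0.281])]
timer [array([0.426, 0.457])]
cap_tub [array([0.514, 0.51 ])]
marker [array([0.294, 0.358])]
headspace_vial [array([0.502, 0.049])]
side [0.4643 0.2305] 39.0 0.0124
{'+x': (np.float64(0.0857), np.float64(-0.39), 22), '-x': (np.float64(-0.0833), np.float64(1.42), 20), '-y': (np.float64(-0.0886), np.float64(-1.87), 19)}
side (array([0.5121, 0.4183]), np.float64(21.8), np.float64(0.489))
side (array([0.5629, 0.3441]), np.float64(16.6), np.float64(0.427))
round [0.4331193  0.26806519] (array([0.433 , 0.2769]), np.float64(51.9), np.float64(0.645)) [(0.68, array([0.4036, 0.3189, 0.097 ])), (0.4, array([0.4176, 0.0859, 0.097 ]))]
beaker [array([0.611, 0.276])]
timer [array([0.416, 0.478])]
cap_tub [array([0.521, 0.52 ])]
marker [array([0.293, 0.362])]
headspace_vial [array([0.504, 0.044])]
```

```bash
cat >> h.py <<'E'
T=np.array([.4622,.2305,np.radians(36.7)])
def tp(x,y): return np.array([x,y])@rot(T[2]).T+T[:2]
def go(p,yaw):
    o=get_obs(); r=R.from_euler('xyz',o["orientation"],degrees=True); t=R.from_euler('xyz',[180,0,yaw],degrees=True)
    d=r.inv().apply(np.array(p)-o["tool_pos"])/.3; w=(r.inv()*t).as_rotvec()/np.pi
    print('row',d.round(4),w.round(4),'now',o["tool_pos"].round(4),np.round(o["orientation"],2),'t',round(float(o["clock"]),2),'f',np.round(o["force"],1),'open',o["opening"])
E
python3 -c "
from h import *
p=tp(0,.05);print(p);go([*p,.215],-53.3)"
```

```text
[0.43231874 0.27058878]
row [0.8896 0.8012 0.0385] [ 0.     -0.      0.1494] now [0.3002 0.6045 0.2266] [180.   -0.  -26.4] t 1.9 f [-0.   0.4 -0.5] open 0.08770160407118321
```

```bash
python3 -m inch '.89 .801 .04 0 0 .149;.89 .801 .04 0 0 .149;.89 .801 .04 0 0 .149;.89 .801 .04 0 0 .149;.89 .801 .04 0 0 .149;.89 .801 .04 0 0 .149;.89 .801 .04 0 0 .149;.89 .801 .04 0 0 .149;.89 .801 .04 0 0 .149;.89 .801 .04 0 0 .149' .09; python3 -c "
from h import *
p=tp(0,.05);go([*p,.086],-53.3)"
```

```text
clock: 2.73
tool_pos: [0.4331, 0.2665, 0.2148]
orientation: [180.0, -0.0, -53.4]
force: [0.0, -0.4, -1.7]
opening: 0.0404
gripper_force: 0.0
row [-0.0124 -0.006   0.4293] [ 0.0001 -0.     -0.0006] now [0.4331 0.2665 0.2148] [ 1.7999e+02 -1.0000e-02 -5.3410e+01] t 2.73 f [ 0.  -0.4 -1.7] open 0.04039931504567569
```

```bash
python3 -m inch '0 0 0 0 0 0;0 0 0 0 0 0'
python3 - <<'E'
from h import *
p=tp(0,.05);go([*p,.086],-53.3)
n="top";im=snapshot(n);im2=snapshot("side")
a=im[140:260,220:380]; b=im2[110:260,220:420]
cv2.imwrite('pics/m1.png',np.hstack([cv2.resize(b,(800,600),interpolation=cv2.INTER_CUBIC)[:,:,::-1]]))
E
```

```text
clock: 2.9
tool_pos: [0.4326, 0.2708, 0.2148]
orientation: [-180.0, 0.0, -53.3]
force: [-0.9, 0.3, -0.5]
opening: 0.0399
gripper_force: 0.0
row [1.000e-04 1.700e-03 4.295e-01] [-0.0002  0.0001  0.0002] now [0.4326 0.2708 0.2148] [-1.7996e+02  1.0000e-02 -5.3260e+01] t 2.9 f [-0.9  0.3 -0.5] open 0.03986316543519219
```

View pics/m1.png

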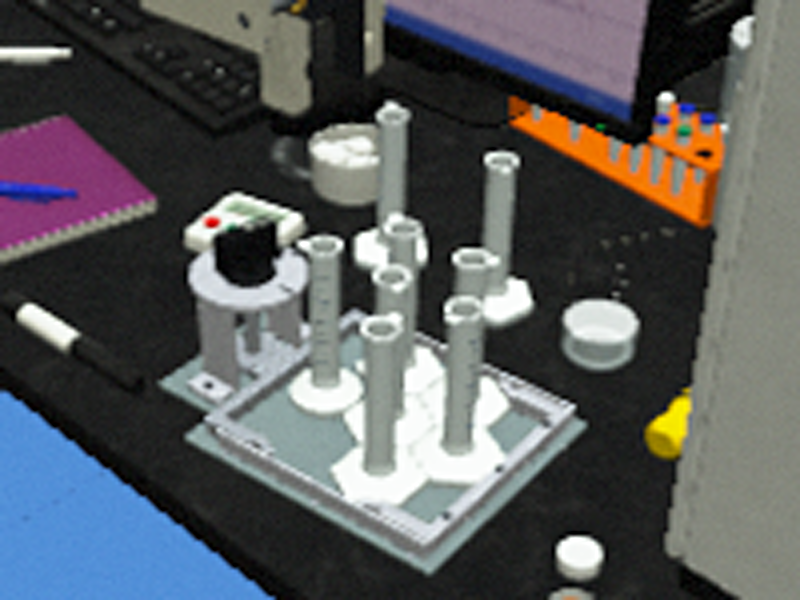

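The gripper hangs over the round cylinder, with its tip at crop (320,130) and the tube top at crop (325,243). I'll cross-check the rim position in both views.

Run:
```python
from h import *
print(world("side",[301.1,170.9],.116),world("top",[302.4,204.3],.116))
print(world("side",[220+393/4,110+112/4],.112),world("top",[220+157/5,140+187/5],.112))
print(world("side",[220+501/4,110+160/4],.112),world("top",[220+287/5,140+96/5],.112))
```

```text
[0.43240458 0.26874824 0.116     ] [0.43146551 0.27168519 0.116     ]
[0.51294908 0.4140313  0.112     ] [0.51028762 0.41539201 0.112     ]
[0.56182786 0.33900952 0.112     ] [0.56225524 0.34279465 0.112     ]
```

```bash
python3 -m inch '0 0 .43 0 0 0;0 0 .43 0 0 0;0 0 .43 0 0 0;0 0 .43 0 0 0;0 0 .43 0 0 0;0 0 .43 0 0 0'; python3 -m inch '0 0 0 0 0 0;0 0 0 0 0 0;0 0 0 0 0 0;0 0 0 0 0 0;0 0 0 0 0 0' 1; python3 -c "
from h import *
go([.434,.2675,.0],-53.3)"
```

```text
clock: 3.5
tool_pos: [0.4331, 0.272, 0.087]
orientation: [-180.0, -0.0, -53.1]
force: [0.4, 0.0, 0.8]
opening: 0.0402
gripper_force: 0.0
clock: 3.92
tool_pos: [0.4329, 0.271, 0.0867]
orientation: [-179.9, 0.0, -53.2]
force: [-1.7, -0.3, 6.0]
opening: 0.017
gripper_force: 30.0
row [0.0118 0.0047 0.2889] [-0.0006  0.0001  0.0005] now [0.4329 0.271  0.0867] [-1.7989e+02  2.0000e-02 -5.3210e+01] t 3.92 f [-1.7 -0.3  6. ] open 0.017011484115943262
```

```bash
python3 -m inch '0 0 -.2 0 0 0;0 0 -.43 0 0 0;0 0 -.43 0 0 0;0 0 -.43 0 0 0;0 0 -.43 0 0 0;0 0 -.43 0 0 0'; python3 -c "
from h import *
go([.455,.39,.215],-53.3)"
```

```text
clock: 4.42
tool_pos: [0.4323, 0.2705, 0.2149]
orientation: [-179.9, 0.0, -53.2]
force: [-0.3, -0.7, -1.3]
opening: 0.0172
gripper_force: 30.0
row [-2.737e-01 -2.991e-01  2.000e-04] [-0.0003  0.0003  0.0003] now [0.4323 0.2705 0.2149] [-1.7994e+02  5.0000e-02 -5.3240e+01] t 4.42 f [-0.3 -0.7 -1.3] open 0.017151587892852815
```

```bash
python3 -c "
from h import *
go([.447,.382,.215],-53.3)"; python3 -m inch '-.24 -.27 0 0 0 0;-.24 -.27 0 0 0 0;-.24 -.27 0 0 0 0;-.24 -.27 0 0 0 0;-.24 -.27 0 0 0 0;-.24 -.27 0 0 0 0'; python3 -m inch '0 0 .2 0 0 0;0 0 .35 0 0 0;0 0 .39 0 0 0;0 0 .42 0 0 0;0 0 .432 0 0 0;0 0 .434 0 0 0;0 0 .434 0 0 0;0 0 .434 0 0 0'; python3 -c "
from h import *
go([.447,.382,.0827],-53.3)"
```

```text
row [-2.683e-01 -2.617e-01  2.000e-04] [-0.0003  0.0003  0.0003] now [0.4323 0.2705 0.2149] [-1.7994e+02  5.0000e-02 -5.3240e+01] t 4.42 f [-0.3 -0.7 -1.3] open 0.017151587892852815
clock: 4.92
tool_pos: [0.4535, 0.3758, 0.2127]
orientation: [179.8, -0.1, -53.2]
force: [0.6, -0.0, -0.4]
opening: 0.0172
gripper_force: 30.0
clock: 5.58
tool_pos: [0.4551, 0.3778, 0.0865]
orientation: [-179.8, 0.1, -53.2]
force: [-0.5, -0.3, 0.2]
opening: 0.0174
gripper_force: 30.0
row [-0.0275  0.0132  0.0126] [-0.0011  0.0003  0.0005] now [0.4551 0.3778 0.0865] [-1.7981e+02  6.0000e-02 -5.3220e+01] t 5.58 f [-0.5 -0.3  0.2] open 0.017430050505494683
```

```bash
python3 -m inch '0 0 .008 0 0 0;0 0 .013 0 0 0;0 0 .013 0 0 0'; python3 -m inch '0 0 0 0 0 0;0 0 0 0 0 0;0 0 0 0 0 0' .09; python3 -m inch '0 0 -.2 0 0 0;0 0 -.4 0 0 0;0 0 -.4 0 0 0;0 0 -.4 0 0 0;0 0 -.4 0 0 0'
python3 - <<'E'
from h import *
T_=T
for n in("top","side"):
    im=snapshot(n); print(fit_hex(n,im,[.455,.378],'round'))
    if n=="side": cv2.imwrite('pics/m2.png',cv2.resize(im[110:260,220:420],(800,600),interpolation=cv2.INTER_CUBIC)[:,:,::-1])
    for k in ([.5125,.418],[.5635,.3446]): print(fit_hex(n,im,k))
go([.5635,.3445,.205],-71.5)
E
```

```text
clock: 5.83
tool_pos: [0.455, 0.3777, 0.0826]
orientation: [-179.8, 0.0, -53.2]
force: [-2.3, -1.6, 9.8]
opening: 0.0173
gripper_force: 30.0
clock: 6.08
tool_pos: [0.4542, 0.3769, 0.0807]
orientation: [-180.0, 0.0, -53.2]
force: [0.0, -1.0, -0.6]
opening: 0.0319
gripper_force: 0.0
clock: 6.5
tool_pos: [0.455, 0.3779, 0.2033]
orientation: [-179.7, 0.1, -53.2]
force: [-1.1, 0.7, -0.9]
opening: 0.0401
gripper_force: 0.0
(array([0.4499, 0.3768]), np.float64(56.6), np.float64(0.92))
(array([0.5154, 0.4105]), np.float64(27.3), np.float64(0.787))
(array([0.5639, 0.3449]), np.float64(19.7), np.float64(0.108))
(array([0.4552, 0.3833]), np.float64(50.8), np.float64(0.664))
(array([0.512, 0.418]), np.float64(25.9), np.float64(0.481))
(array([0.5628, 0.344 ]), np.float64(15.7), np.float64(0.419))
row [ 0.3041 -0.2294 -0.0172] [0.0003 0.     0.1015] now [0.4537 0.3764 0.1999] [ 1.7995e+02  2.0000e-02 -5.3240e+01] t 6.6 f [ 0.7 -0.4 -1.1] open 0.03986843353644191
```

View pics/m2.png

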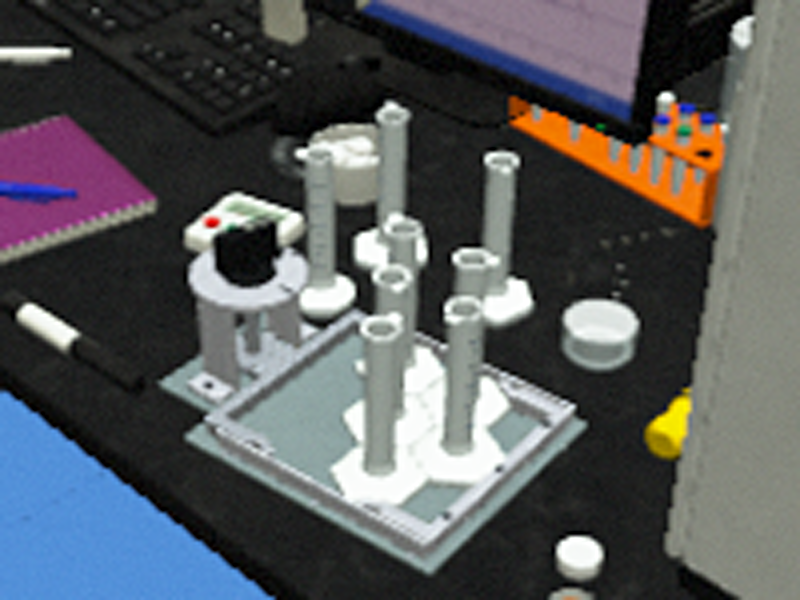

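The round cylinder now stands upright on bare bench, foot at crop (325,300), clear of the tray's corner at (355,315). Next is the far hex, B.

```bash
python3 -m inch '.304 -.23 -.02 0 0 .099;.304 -.23 -.02 0 0 .099;.304 -.23 -.02 0 0 .099;.304 -.23 -.02 0 0 .099;.304 -.23 -.02 0 0 .099;.304 -.23 -.02 0 0 .099;.304 -.23 -.02 0 0 .099'; python3 -c "
from h import *
go([.5633,.3442,.085],-71)"
```

```text
clock: 7.18
tool_pos: [0.5631, 0.3449, 0.2054]
orientation: [179.9, -0.0, -71.0]
force: [-0.3, 0.1, 0.2]
opening: 0.0404
gripper_force: 0.0
row [ 2.200e-03 -4.000e-04  4.013e-01] [ 0.0006 -0.0002  0.0001] now [0.5631 0.3449 0.2054] [ 1.799e+02 -4.000e-02 -7.099e+01] t 7.18 f [-0.3  0.1  0.2] open 0.040410975540025686
```

```bash
python3 -m inch '.002 0 .408 0 0 0;.002 0 .408 0 0 0;.002 0 .408 0 0 0;.002 0 .408 0 0 0;.002 0 .408 0 0 0;.002 0 .408 0 0 0'; python3 -m inch '0 0 0 0 0 0;0 0 0 0 0 0;0 0 0 0 0 0;0 0 0 0 0 0;0 0 0 0 0 0' 1;  python3 -m inch '0 0 -.2 0 0 0;0 0 -.43 0 0 0;0 0 -.43 0 0 0;0 0 -.43 0 0 0;0 0 -.43 0 0 0;0 0 -.43 0 0 0'; python3 -c "
from h import *
p=tp(-.0425,.0265);print(p);go([*p,.215],-53.3)"
```

```text
clock: 7.68
tool_pos: [0.565, 0.3457, 0.0864]
orientation: [-179.9, 0.0, -70.9]
force: [0.7, 0.2, 1.4]
opening: 0.0398
gripper_force: 0.0
clock: 8.1
tool_pos: [0.5647, 0.3447, 0.0852]
orientation: [-179.9, 0.0, -71.0]
force: [-0.6, 0.6, 4.6]
opening: 0.0174
gripper_force: 29.9
clock: 8.6
tool_pos: [0.5641, 0.3445, 0.2135]
orientation: [-180.0, 0.1, -71.1]
force: [-0.3, 0.1, -1.2]
opening: 0.0173
gripper_force: 29.9
[0.41228747 0.22634799]
row [ 0.2081  0.6066 -0.0058] [-0.0003  0.0003 -0.0986] now [0.5641 0.3445 0.2135] [-1.7996e+02  5.0000e-02 -7.1060e+01] t 8.6 f [-0.3  0.1 -1.2] open 0.01725683989227866
```

```bash
python3 -m inch '.208 .606 -.02 0 0 -.098;.208 .606 -.02 0 0 -.098;.208 .606 -.02 0 0 -.098;.208 .606 -.02 0 0 -.098;.208 .606 -.02 0 0 -.098;.208 .606 -.02 0 0 -.098;.208 .606 -.02 0 0 -.098;.208 .606 -.02 0 0 -.098'
python3 - <<'E'
from h import *
p=tp(-.0425,.0265);go([*p,.12],-53.3)
for n in("top","side"):
    im=snapshot(n)
    for i in(0,1,3,4,5): print(n,i,tp(*CELLS[i]).round(4),end=' ')
    cv2.imwrite('pics/m3%s.png'%n,cv2.resize(im[140:240,260:380] if n=="top" else im[110:260,220:420],(720,600) if n=="top" else (800,600),interpolation=cv2.INTER_CUBIC)[:,:,::-1])
E
```

```text
clock: 9.27
tool_pos: [0.4126, 0.2264, 0.2185]
orientation: [180.0, -0.0, -53.4]
force: [0.9, 0.4, -0.6]
opening: 0.0172
gripper_force: 29.9
row [-0.0006  0.0008  0.3285] [ 0.0002 -0.0001 -0.0005] now [0.4126 0.2264 0.2185] [ 1.7996e+02 -1.0000e-02 -5.3390e+01] t 9.27 f [ 0.9  0.4 -0.6] open 0.017249614430668476
top 0 [0.4909 0.192 ] top 1 [0.4622 0.2305] top 3 [0.5099 0.2361] top 4 [0.4812 0.2746] top 5 [0.4432 0.1864] side 0 [0.4909 0.192 ] side 1 [0.4622 0.2305] side 3 [0.5099 0.2361] side 4 [0.4812 0.2746] side 5 [0.4432 0.1864]
```

View pics/m3side.png

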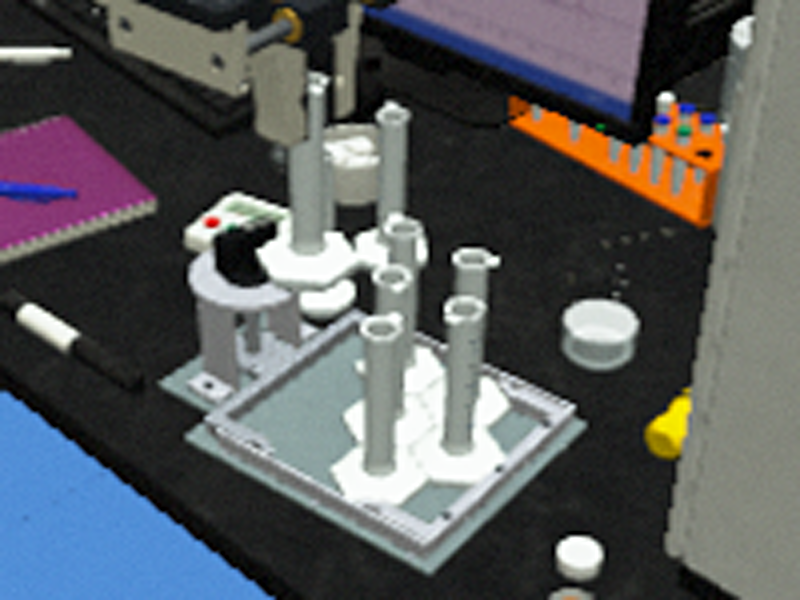

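The hex is held upright, foot at crop (307,257), above the empty place. I'll check how the tray's own feet sit, using the tube rims.

Run:
```python
from h import *
S=dict(A=(472,257),B=(403,227),C=(463,305),D=(392,275),E=(381,326)); U=dict(A=(474,187),B=(403,238),C=(554,215),D=(485,270),E=(567,302)); I=dict(A=3,B=4,C=0,D=1,E=5)
for k in S:
    w=[world("side",[220+S[k][0]/4-.4,110+S[k][1]/4-.4],.116)[:2],world("top",[220+U[k][0]/5-.4,140+U[k][1]/5-.4],.116)[:2]]
    print(k,[((rot(-T[2])@(p-T[:2])-CELLS[I[k]])*1e3).round(1) for p in w])
```

```text
A [array([-0. ,  1.2]), array([0. , 2.6])]
B [array([0. , 2.2]), array([0.8, 3.5])]
C [array([0.8, 2. ]), array([1.8, 0.9])]
D [array([-0.9,  1.2]), array([0.2, 2.2])]
E [array([-0.3,  0.5]), array([-0.,  1.])]
```

```bash
python3 -m inch '0 .001 .15 0 0 0;0 .001 .3 0 0 0;0 .001 .37 0 0 0;0 .001 .375 0 0 0;0 .001 .375 0 0 0;0 .001 .375 0 0 0'; python3 -m inch '0 0 .01 0 0 0;0 0 .02 0 0 0;0 0 .03 0 0 0;0 0 .04 0 0 0;0 0 .05 0 0 0;0 0 .054 0 0 0;0 0 .056 0 0 0;0 0 .058 0 0 0'; python3 -c "
from h import *
o=get_obs();print(rot(-T[2])@(o['tool_pos'][:2]-T[:2]));go([.41,.226,.089],-53.3)"
```

```text
clock: 9.87
tool_pos: [0.4134, 0.227, 0.1075]
orientation: [-180.0, -0.0, -53.4]
force: [0.3, 0.4, 0.2]
opening: 0.0172
gripper_force: 29.9
clock: 10.53
tool_pos: [0.4124, 0.2262, 0.0892]
orientation: [180.0, -0.0, -53.4]
force: [-1.3, -1.4, 5.9]
opening: 0.0172
gripper_force: 29.9
[-0.04248425  0.02631551]
row [-0.0042  0.0069  0.0006] [ 0.     -0.     -0.0005] now [0.4124 0.2262 0.0892] [ 1.800e+02 -1.000e-02 -5.339e+01] t 10.53 f [-1.3 -1.4  5.9] open 0.01716383080822003
```

```bash
python3 -m inch '0 0 .003 0 0 0;0 0 .003 0 0 0'; python3 -m inch '0 0 0 0 0 0;0 0 0 0 0 0;0 0 0 0 0 0' 0; python3 -m inch '0 0 -.2 0 0 0;0 0 -.42 0 0 0;0 0 -.42 0 0 0;0 0 -.42 0 0 0;0 0 -.42 0 0 0'
python3 - <<'E'
from h import *
go([.5127,.418,.21],-72.5)
for n in("top","side"):
    im=snapshot(n)
    print(fit_hex(n,im,[.5125,.418]))
    if n=="side":cv2.imwrite('pics/m4.png',cv2.resize(im[110:260,220:420],(800,600),interpolation=cv2.INTER_CUBIC)[:,:,::-1])
E
```

```text
clock: 10.7
tool_pos: [0.4128, 0.2264, 0.0892]
orientation: [-180.0, -0.0, -53.4]
force: [-3.5, -1.3, 8.3]
opening: 0.0171
gripper_force: 30.0
clock: 10.95
tool_pos: [0.4124, 0.2263, 0.0883]
orientation: [-180.0, 0.0, -53.4]
force: [-0.0, 0.1, 0.5]
opening: 0.0319
gripper_force: 0.0
clock: 11.37
tool_pos: [0.4135, 0.2275, 0.2171]
orientation: [-179.7, 0.1, -53.4]
force: [0.3, -0.7, -1.9]
opening: 0.0437
gripper_force: 0.0
row [-0.3126 -0.6442  0.0277] [-0.0018  0.0007  0.1061] now [0.4135 0.2275 0.2171] [-1.7967e+02  8.0000e-02 -5.3390e+01] t 11.37 f [ 0.3 -0.7 -1.9] open 0.04372650596781822
(array([0.5164, 0.4231]), np.float64(19.3), np.float64(0.652))
(array([0.5121, 0.4182]), np.float64(22.0), np.float64(0.479))
```

View pics/m4.png

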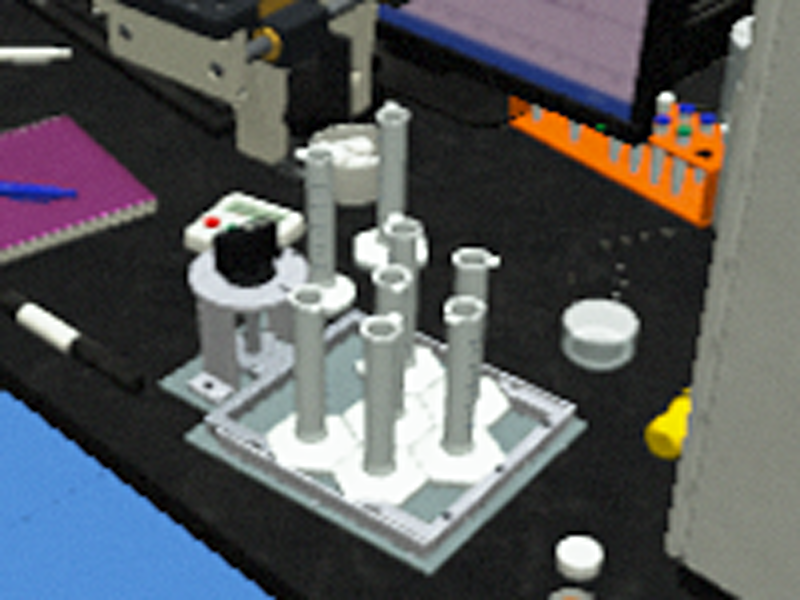

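Hex B is seated upright, foot at crop (310,440), against its neighbours. Now the second one.

```bash
python3 -m inch '-.311 -.644 .02 0 0 .106;-.311 -.644 .02 0 0 .106;-.311 -.644 .02 0 0 .106;-.311 -.644 .02 0 0 .106;-.311 -.644 .02 0 0 .106;-.311 -.644 .02 0 0 .106;-.311 -.644 .02 0 0 .106;-.311 -.644 .02 0 0 .106' .09
python3 - <<'E'
from h import *
im=snapshot("top"); go([.5125,.4175,.085],-72.5)
E
```

```text
clock: 12.13
tool_pos: [0.5112, 0.4157, 0.2054]
orientation: [179.8, -0.2, -72.5]
force: [-0.1, -0.3, -0.5]
opening: 0.0399
gripper_force: 0.0
row [-0.0063 -0.0075  0.405 ] [ 0.0008 -0.0006  0.0001] now [0.5112 0.4153 0.2065] [ 1.7985e+02 -1.0000e-01 -7.2490e+01] t 12.18 f [-0.6 -1.3  0.4] open 0.04039038885159553
```

```bash
python3 -m inch '-.005 -.005 .404 0 0 0;-.005 -.005 .404 0 0 0;-.005 -.005 .404 0 0 0;-.005 -.005 .404 0 0 0;-.005 -.005 .404 0 0 0;-.005 -.005 .404 0 0 0'; python3 -m inch '0 0 0 0 0 0;0 0 0 0 0 0;0 0 0 0 0 0;0 0 0 0 0 0;0 0 0 0 0 0' 1;  python3 -m inch '0 0 -.2 0 0 0;0 0 -.44 0 0 0;0 0 -.44 0 0 0;0 0 -.44 0 0 0;0 0 -.44 0 0 0;0 0 -.44 0 0 0'; python3 -c "
from h import *
p=tp(0,.051);print(p);go([*p,.217],-53.3)"
```

```text
clock: 12.68
tool_pos: [0.5138, 0.4186, 0.0898]
orientation: [-179.8, 0.0, -72.5]
force: [0.2, 0.0, 0.7]
opening: 0.0401
gripper_force: 0.0
clock: 13.1
tool_pos: [0.5132, 0.4186, 0.0883]
orientation: [-179.9, 0.0, -72.5]
force: [-0.2, -0.4, 4.3]
opening: 0.0172
gripper_force: 30.0
clock: 13.6
tool_pos: [0.5127, 0.4184, 0.2197]
orientation: [-179.9, 0.1, -72.5]
force: [0.5, -0.2, -2.0]
opening: 0.0173
gripper_force: 29.9
[0.43172112 0.27139056]
row [0.3859 0.405  0.0082] [-0.0004  0.0004 -0.1066] now [0.5127 0.4184 0.2197] [-1.7995e+02  8.0000e-02 -7.2490e+01] t 13.6 f [ 0.5 -0.2 -2. ] open 0.017297971818288887
```

```bash
python3 -m inch '.386 .405 -.01 0 0 -.1065;.386 .405 -.01 0 0 -.1065;.386 .405 -.01 0 0 -.1065;.386 .405 -.01 0 0 -.1065;.386 .405 -.01 0 0 -.1065;.386 .405 -.01 0 0 -.1065;.386 .405 -.01 0 0 -.1065;.386 .405 -.01 0 0 -.1065'
python3 - <<'E'
from h import *
im=snapshot("top"); p=tp(0,.051);go([*p,.112],-53.3)
E
```

```text
clock: 14.27
tool_pos: [0.432, 0.2716, 0.2213]
orientation: [179.9, -0.0, -53.3]
force: [0.2, 0.2, -0.8]
opening: 0.0173
gripper_force: 29.9
row [2.000e-04 1.300e-03 3.643e-01] [ 0.0004 -0.0001 -0.    ] now [0.4321 0.2718 0.2213] [ 1.7993e+02 -2.0000e-02 -5.3310e+01] t 14.32 f [-0.2 -0.2 -0.9] open 0.017220445271835198
```

```bash
python3 -m inch '-.0015 .001 .15 0 0 0;-.0015 .001 .3 0 0 0;-.0015 .001 .36 0 0 0;-.0015 .001 .37 0 0 0;-.0015 .001 .37 0 0 0;-.0015 .001 .37 0 0 0'; python3 -m inch '0 0 .01 0 0 0;0 0 .02 0 0 0;0 0 .03 0 0 0;0 0 .04 0 0 0;0 0 .05 0 0 0;0 0 .056 0 0 0;0 0 .058 0 0 0;0 0 .06 0 0 0'; python3 -c "
from h import *
o=get_obs();print(rot(-T[2])@(o['tool_pos'][:2]-T[:2]));go([.41,.226,.0923],-53.3)"
```

```text
clock: 14.82
tool_pos: [0.4323, 0.2724, 0.112]
orientation: [-180.0, -0.0, -53.3]
force: [-0.0, 0.8, -0.1]
opening: 0.0172
gripper_force: 30.0
clock: 15.48
tool_pos: [0.4318, 0.272, 0.0937]
orientation: [-179.9, 0.0, -53.3]
force: [-2.3, 1.6, 8.3]
opening: 0.0173
gripper_force: 30.0
[0.00044449 0.05144618]
row [0.0795 0.15   0.0044] [-0.0005  0.0001  0.0001] now [0.4318 0.272  0.0937] [-1.7991e+02  1.0000e-02 -5.3290e+01] t 15.48 f [-2.3  1.6  8.3] open 0.01728147545993369
```

```bash
python3 -m inch '0 0 .004 0 0 0;0 0 .008 0 0 0;0 0 .008 0 0 0;0 0 .008 0 0 0'
python3 - <<'E'
from h import *
o=get_obs();print(rot(-T[2])@(o['tool_pos'][:2]-T[:2]))
im=snapshot("side");cv2.imwrite('pics/m5.png',cv2.resize(im[140:240,250:383],(798,600),interpolation=cv2.INTER_CUBIC)[:,:,::-1])
E
```

```text
clock: 15.82
tool_pos: [0.4326, 0.2731, 0.093]
orientation: [-179.8, 0.0, -53.2]
force: [-5.9, 1.2, 18.5]
opening: 0.0175
gripper_force: 30.1
[0.00169268 0.05186067]
```

View pics/m5.png

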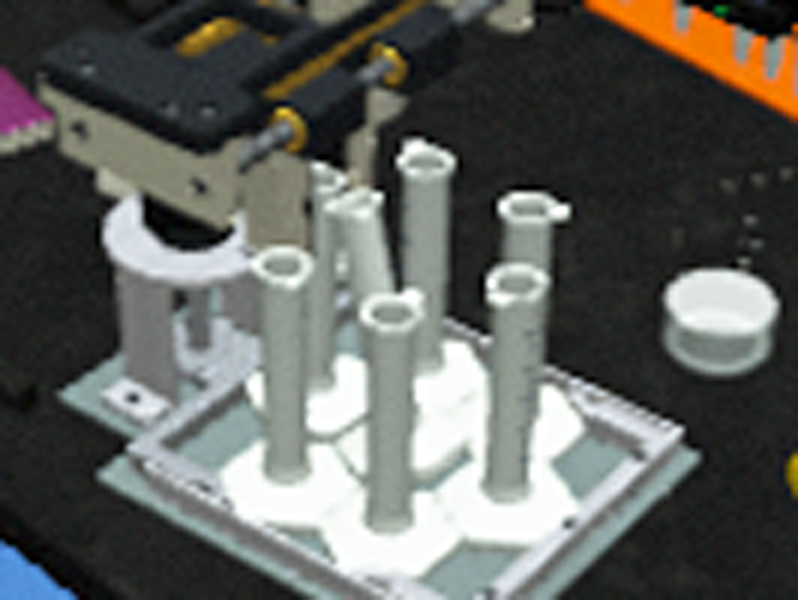

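Pressing here tilted the middle cylinder, top at crop (358,200), so the new foot is standing on its edge. I'll lift off and look again.

```bash
python3 -m inch '0 0 -.02 0 0 0;0 0 -.06 0 0 0;0 0 -.09 0 0 0;0 0 -.09 0 0 0;0 0 -.09 0 0 0'
python3 - <<'E'
from h import *
o=get_obs();print(rot(-T[2])@(o['tool_pos'][:2]-T[:2]),o['tool_pos'],o['force'])
im=snapshot("side");a=cv2.resize(im[140:240,250:383],(798,600),interpolation=cv2.INTER_CUBIC)[:,:,::-1]
cv2.imwrite('pics/m6.png',a)
for n in("top","side"):
  snapshot(n)
  for d in landmark_of(n,"hex_1"): print(n,round(d["p"],2),((rot(-T[2])@(world(n,d["uv"],.004)[:2]-T[:2]))*1e3).round(1),end=' ')
E
```

```text
clock: 16.28
tool_pos: [0.4315, 0.2715, 0.1179]
orientation: [-179.9, 0.0, -53.3]
force: [-0.1, -0.1, -0.1]
opening: 0.0173
gripper_force: 30.0
[-0.00015343  0.05123701] [0.43145646 0.27148889 0.11791565] [-0.07580366 -0.0831314  -0.05848975]
top 0.6 [ 46.9 -26.8] top 0.58 [-52.2  25.2] top 0.57 [ -7.2 -45.5] top 0.52 [-40.2 -24.4] top 0.4 [7.3 0.7] top 0.4 [-61.9 205.5] side 0.98 [  1.1 -45.9] side 0.84 [34.3 79.1] side 0.76 [3.  9.6] side 0.73 [36.7 23.6] side 0.72 [-43.5  31.1] side 0.7 [ 27.  -38.6] side 0.69 [-37.6 -19.4]
```

View pics/m6.png

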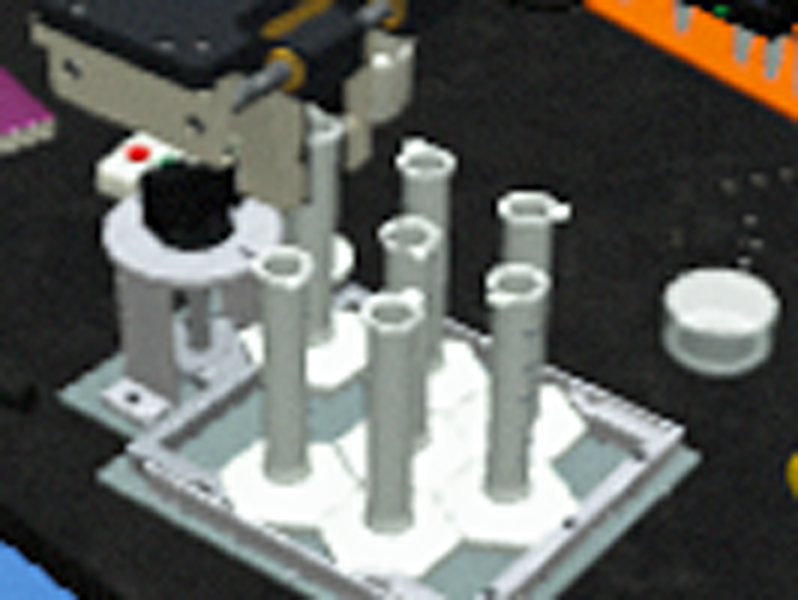

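The middle cylinder is upright again, with its rim at crop (410,236). I'll measure the rims from this picture, with the cylinder I placed myself as the reference.

Run:
```python
from h import *
S=dict(A=(527,208),B=(427,162),C=(516,285),D=(410,236),E=(391,312),N=(284,263)); I=dict(A=3,B=4,C=0,D=1,E=5,N=6)
for k in S:
    p=world("side",[250+S[k][0]/6-.42,140+S[k][1]/6-.42],.116)[:2]
    print(k,((rot(-T[2])@(p-T[:2])-CELLS[I[k]])*1e3).round(1))
o=get_obs(); print('N placed', ((rot(-T[2])@(np.array([.4124,.2263])-T[:2])-CELLS[6])*1e3).round(1))
# held foot: search rendered foot in side picture
n="side"; im=snapshot(n); z0=o['tool_pos'][2]-.0883
xy0=o['tool_pos'][:2]
print('held z0',z0, 'tcp tray',rot(-T[2])@(xy0-T[:2]))
g=im.mean(2)/255.
def cost(v):
    off=np.round(proj(n,[[*xy0,z0]])[0]).astype(int)-24
    f,t=sil(n,v[:2],v[2],'hex',z0,off,4,(48,48)); gg=g[off[1]:off[1]+48,off[0]:off[0]+48]
    w=(cv2.dilate(f,np.ones((5,5)))>0)&(np.arange(48)[:,None]>18); w=w.ravel()
    A=np.c_[(f*(1-t)).ravel(),t.ravel(),np.ones(f.size)][w]; b=gg.ravel()[w]; s=np.linalg.lstsq(A,b,rcond=None)[0]; return ((A@s-b)**2).mean()/b.var()
for y in(26,36,46):
    a=np.radians(y); r=minimize(cost,[*xy0,a],method='Nelder-Mead',options=dict(initial_simplex=np.array([[*xy0,a],[xy0[0]+.004,xy0[1],a],[xy0[0],xy0[1]+.004,a],[*xy0,a+.15]])))
    print(((rot(-T[2])@(r.x[:2]-T[:2]))*1e3).round(1),np.degrees(r.x[2]).round(1),r.fun)
```

```text
A [-1.6  0.6]
B [-0.2  0.9]
C [-2.5 -1.1]
D [-2.2 -0.7]
E [-1.8 -0.3]
N [-2.8  0.1]
N placed [-0.9  2.4]
held z0 0.028770177737709166 tcp tray [-0.00071023  0.05110676]
[ 5.1 56.8] 11.4 0.6961801143647768
[ 5.7 56.6] 31.8 0.6974029652278672
[ 6.1 56.8] 38.7 0.7028847946116134
```

```bash
python3 -m inch '-.008 -.003 0 0 0 0;-.008 -.003 .03 0 0 0;-.008 -.003 .05 0 0 0;-.008 -.003 .055 0 0 0;-.008 -.003 .06 0 0 0;-.008 -.003 .065 0 0 0;-.008 -.003 .07 0 0 0;-.008 -.003 .072 0 0 0;-.008 -.003 .072 0 0 0'; python3 -c "
from h import *
o=get_obs();print(rot(-T[2])@(o['tool_pos'][:2]-T[:2]),o['moment'])"; python3 -m inch '0 0 .004 0 0 0;0 0 .008 0 0 0;0 0 .008 0 0 0'; python3 -c "
from h import *
o=get_obs();print(rot(-T[2])@(o['tool_pos'][:2]-T[:2]),o['moment'])"
```

```text
clock: 17.33
tool_pos: [0.4306, 0.2738, 0.096]
orientation: [180.0, -0.0, -53.3]
force: [-0.1, 0.4, -0.8]
opening: 0.0174
gripper_force: 30.0
[0.00056369 0.05360432] [ 0.02100666  0.00492364 -0.02951166]
clock: 17.58
tool_pos: [0.4305, 0.2737, 0.0935]
orientation: [180.0, 0.0, -53.3]
force: [-0.4, -0.1, -0.9]
opening: 0.0172
gripper_force: 30.0
[0.00043034 0.05359081] [ 0.04774345  0.0700933  -0.02098808]
```

No force this time; I'm carrying on down.

```bash
python3 -m inch '0 0 .004 0 0 0;0 0 .008 0 0 0;0 0 .008 0 0 0';python3 -m inch '0 0 .004 0 0 0;0 0 .004 0 0 0';  python3 - <<'E'
from h import *
o=get_obs();print(rot(-T[2])@(o['tool_pos'][:2]-T[:2]),o['moment'])
im=snapshot("side"); K=cv2.cvtColor(im,cv2.COLOR_RGB2GRAY)
# D rim now vs before (template from saved pic m6, taken at same crop)
ref=cv2.cvtColor(cv2.imread('pics/m6.png'),cv2.COLOR_BGR2GRAY); cur=cv2.resize(K[140:240,250:383],(798,600),interpolation=cv2.INTER_CUBIC)
for k,(u,v) in dict(A=(527,208),B=(427,162),C=(516,285),D=(410,236),E=(391,312),N=(284,263)).items():
    t=ref[v-30:v+40,u-36:u+36]; s=cur[v-60:v+70,u-66:u+66]; m=cv2.matchTemplate(s,t,cv2.TM_CCOEFF_NORMED); _,q,_,l=cv2.minMaxLoc(m); print(k,l[0]-30,l[1]-30,round(q,2))
E
```

```text
clock: 17.83
tool_pos: [0.4305, 0.2737, 0.091]
orientation: [180.0, -0.0, -53.3]
force: [-0.4, -0.2, -0.1]
opening: 0.0173
gripper_force: 30.0
clock: 18.0
tool_pos: [0.4305, 0.2738, 0.0899]
orientation: [180.0, -0.0, -53.3]
force: [0.9, -0.9, -0.9]
opening: 0.0173
gripper_force: 30.0
[0.00047712 0.05360521] [ 0.07366239 -0.01192973 -0.00874138]
A 0 0 1.0
B 0 0 1.0
C 0 0 1.0
D 0 0 1.0
E 0 0 0.85
N 0 1 0.72
```

```bash
python3 -m inch '0 0 .004 0 0 0;0 0 .008 0 0 0;0 0 .008 0 0 0';python3 -m inch '0 0 .004 0 0 0;0 0 .008 0 0 0;0 0 .008 0 0 0'
```

```text
clock: 18.3
tool_pos: [0.4311, 0.2744, 0.0887]
orientation: [-179.9, -0.0, -53.3]
force: [-1.8, -0.5, 9.4]
opening: 0.0172
gripper_force: 30.0
clock: 18.55
tool_pos: [0.432, 0.2753, 0.0884]
orientation: [-179.8, -0.0, -53.2]
force: [-8.2, -1.2, 26.3]
opening: 0.017
gripper_force: 30.2
```

```bash
python3 -m inch '0 0 -.008 0 0 0;0 0 -.012 0 0 0;0 0 -.012 0 0 0'
cat > chk.py <<'E'
from h import *
o=get_obs();print((rot(-T[2])@(o['tool_pos'][:2]-T[:2])).round(4),o['tool_pos'].round(4))
ref=cv2.cvtColor(cv2.imread('pics/m6.png'),cv2.COLOR_BGR2GRAY); K=cv2.cvtColor(snapshot("side"),cv2.COLOR_RGB2GRAY); cur=cv2.resize(K[140:240,250:383],(798,600),interpolation=cv2.INTER_CUBIC)
for k,(u,v) in dict(A=(527,208),B=(427,162),C=(516,285),D=(410,236),E=(391,312),N=(284,263)).items():
    t=ref[v-24:v+24,u-34:u+34]; s=cur[v-70:v+60,u-90:u+80]; m=cv2.matchTemplate(s,t,cv2.TM_CCOEFF_NORMED); _,q,_,l=cv2.minMaxLoc(m); print(k,l[0]-56,l[1]-46,round(q,2))
E
python3 chk.py
```

```text
clock: 18.8
tool_pos: [0.4306, 0.2739, 0.089]
orientation: [-180.0, 0.0, -53.3]
force: [-0.7, -0.3, -1.2]
opening: 0.0175
gripper_force: 30.0
[0.0006 0.0536] [0.4306 0.2739 0.089 ]
A 0 0 1.0
B 0 0 1.0
C 0 0 1.0
D 0 0 1.0
E 1 0 0.87
N 0 1 0.77
```

```bash
python3 -m inch '0 0 0 0 0 0;0 0 0 0 0 0;0 0 0 0 0 0' .0; python3 -m inch '0 0 -.2 0 0 0;0 0 -.42 0 0 0;0 0 -.42 0 0 0;0 0 -.42 0 0 0;0 0 -.42 0 0 0'; python3 -m inch '-.7 0 0 0 0 0;-.7 0 0 0 0 0;-.7 0 0 0 0 0;-.7 0 0 0 0 0;-.7 0 0 0 0 0;-.7 0 0 0 0 0'
cat >> chk.py <<'E'
# newest foot's rim: match D's rim template round its expected place
u,v=(proj("side",[[*tp(0,.051),.116]])[0]+.42-[250,140])*6; u,v=int(u),int(v); t=ref[212:260,376:444]
s=cur[max(v-60,0):v+60,u-80:u+80]; m=cv2.matchTemplate(s,t,cv2.TM_CCOEFF_NORMED); _,q,_,l=cv2.minMaxLoc(m)
c=np.array([u-80+l[0]+34,max(v-60,0)+l[1]+24]); p=world("side",c/6+[250-.42,140-.42],.116)[:2]; print('new',c,round(q,2),((rot(-T[2])@(p-T[:2]))*1e3).round(1))
im=snapshot("top")
for nm in("cell_1","hex_1"):
  for d in landmark_of("top",nm): print(nm,round(d["p"],2),((rot(-T[2])@(world("top",d["uv"],.004)[:2]-T[:2]))*1e3).round(1),end=' ')
for d in landmark_of("side","hex_1"): print('s',round(d["p"],2),((rot(-T[2])@(world("side",d["uv"],.004)[:2]-T[:2]))*1e3).round(1),end=' ')
for n in("top","side"): print(n,'knob',[(round(d["p"],2),((rot(-T[2])@(world(n,d["uv"],.097)[:2]-T[:2]))*1e3).round(1)) for d in landmark_of(n,"clamp_knob_grip")])
E
python3 chk.py
```

```text
clock: 19.1
tool_pos: [0.4305, 0.2737, 0.0885]
orientation: [180.0, -0.0, -53.3]
force: [-0.3, -0.7, -1.1]
opening: 0.0322
gripper_force: 0.0
clock: 19.52
tool_pos: [0.4316, 0.275, 0.2177]
orientation: [-179.7, 0.1, -53.3]
force: [-0.2, -0.5, 0.1]
opening: 0.0438
gripper_force: 0.0
clock: 20.02
tool_pos: [0.3019, 0.4463, 0.2134]
orientation: [179.9, -0.0, -53.1]
force: [0.2, 0.6, 0.8]
opening: 0.0435
gripper_force: 0.0
[0.0004 0.2688] [0.3019 0.4463 0.2134]
A 0 0 1.0
B 0 0 1.0
C 0 0 1.0
D 0 0 1.0
E 1 0 0.88
N 0 0 0.99
new [259 220] 0.56 [-29.2  49.1]
cell_1 0.9 [-5.3 52.5] cell_1 0.89 [-2.6  4. ] cell_1 0.81 [-35.3 -22.5] cell_1 0.8 [ -2.4 -54.1] cell_1 0.69 [ 50.  -26.4] cell_1 0.67 [-45.7  20.6] hex_1 0.79 [  3.3 -49.2] hex_1 0.76 [-46.8  31.7] hex_1 0.75 [-4.3 61.3] hex_1 0.72 [38.9 24.1] hex_1 0.65 [8.9 5.3] hex_1 0.65 [ 52.  -23.7] hex_1 0.64 [158.4 -54.9] hex_1 0.55 [-35.1 -20.2] s 0.84 [-48.2 -29.5] s 0.64 [ 42.7 -33.8] s 0.57 [-44.5  31.8] s 0.56 [-7.9 11.9] s 0.55 [36.2 19.1] s 0.5 [ 3.4 47.4] top knob [(0.42, array([  4.7, 107. ]))]
side knob [(0.79, array([ -2.8, 108.9]))]
```

Run:
```python
from h import *
tf=lambda p:((rot(-T[2])@(p[:2]-T[:2]))*1e3).round(1)
print('dial',tf(world("top",[220+337.5/5-.4,140+400/5-.4],.072)),tf(world("side",[220+249/4-.4,110+273/4-.4],.072)))
im=snapshot("top"); 
S=8
# rectify the bar-top plane z=.104 about the knob, tray-aligned
N=80; xs=np.linspace(-.04,.04,N*2)
for c in(.110,):
    X,Y=np.meshgrid(xs,xs); P=np.c_[X.ravel(),Y.ravel()+c]@rot(T[2]).T+T[:2]
    q=proj("top",np.c_[P,np.full(len(P),.104)]).astype(np.float32).reshape(2*N,2*N,2)
    w=cv2.remap(im.mean(2).astype(np.float32),q[...,0],q[...,1],cv2.INTER_CUBIC)
    m=(w<95)&(np.hypot(X,Y)<.026); k,l,st,ce=cv2.connectedComponentsWithStats(m.astype(np.uint8)); j=1+np.argmax(st[1:,4]); m=l==j
    d=np.c_[X[m],Y[m]]; ev,V=np.linalg.eigh(np.cov(d.T)); v=V[:,1]; v*=np.sign(v[0])
    print('bar n',m.sum(),'mean',d.mean(0).round(4),'sd',np.sqrt(ev).round(4),'angle tray deg',np.degrees(np.arctan2(v[1],v[0])).round(1))
for z in(.072,.104):
    q=proj("top",np.c_[P,np.full(len(P),z)]).astype(np.float32).reshape(2*N,2*N,2); w=cv2.remap(im.mean(2).astype(np.float32),q[...,0],q[...,1],cv2.INTER_LINEAR)
    print(z); print(w[::8,::8].astype(int))
```

```text
dial [ -1.4 110.5] [ -2.8 108. ]
bar n 2615 mean [-0.0064  0.0009] sd [0.0072 0.0088] angle tray deg -20.7
0.072
[[151 148 149 190 235 239 238 240 240 240 239 241 215 154 145 149 150 151
  150 150]
 [150 149 148 148 228 242 240 238 234 236 237 232 178 148 147 151 152 150
  150 150]
 [147 154 153 142 151 224 216 216 207 200 165 197 202 179 165 148 149 151
  152 147]
 [170 170 170 179 166 183 194 197 198 195 161 199 201 201 201 196 172 168
  179 166]
 [165 165 164 168 172 196 198 198 199 198 177 202 199 200 200 205 187 169
  168 168]
 [150 147 148 181 194 194 195 194 195 198 197 198 198 195 196 196 197 160
  154 156]
 [146 149 171 195 197 195 197 199 193 156 142 160 188 201 203 203 203 202
  174 154]
 [124 127 184 197 196 197 196 163  97  86  85  91 112 172 182 186 201 201
  188 148]
 [139 124 198 196 198 199 176 103  84  87  84  77  69  75  82 110 186 194
  171 145]
 [134 139 197 194 193 199 133  84  78  75  70  73  96 114 137 144 179 197
  191 162]
 [125 153 198 195 197 187  97  68  76  76  88 126 175 116 121 100 135 197
  198 161]
 [130 141 200 198 200 145  68  81  87  88  82  94  8
[... 1720 characters left out ...]
 199 174
  106  57]
 [122 196 198 199 138  63  82  80  80  73  79  79 132 200 199 198 198 170
  104  58]
 [135 198 197 199 201 127 108  83  84  84  86 109 174 201 197 197 196 161
  106  57]
 [142 166 194 194 195 195 187 158 136 129 152 190 198 196 195 196 179 150
  110  58]
 [146 154 182 193 193 194 196 196 196 196 196 195 194 195 196 188 159 151
  100  56]
 [148 150 148 198 200 197 196 197 198 197 197 197 197 199 195 169 150 154
  117  58]
 [126 165 113 138 187 198 199 197 196 196 197 198 198 178 134 161 121 130
   99  59]
 [ 63  61  63  67  93 140 181 197 205 198 192 173 144  83  55  60  63  66
   63  61]
 [ 65  66  65  65  64  63  72  93 114  97  76  70  65  61  63  63  63  62
   63  63]]
```

The dial fit puts the knob axis at tray (0, 111.5 mm) with the bar at about -18°, so the knob is near 0.05 rad. I'll go over it.

```bash
python3 -c "
from h import *
p=tp(0,.1115);go([*p,.15],18.7)"; python3 -m inch '.5 0 0 0 0 -.4;.5 0 0 0 0 -.4;.5 0 0 0 0 -.4;.5 0 0 0 0 -.4;.5 0 0 0 0 -.4;.5 0 0 0 0 -.4;.5 0 0 0 0 -.4;.5 0 0 0 0 -.4;.5 0 0 0 0 -.4;.5 0 0 0 0 -.4' .09;python3 -m inch '0 0 0 0 0 -.05;0 0 0 0 0 0;0 0 0 0 0 0'; python3 -c "
from h import *
p=tp(0,.1115);go([*p,.084],18.7)"
```

```text
row [0.503  0.0012 0.216 ] [ 1.000e-04  0.000e+00 -4.006e-01] now [0.3059 0.4413 0.2148] [179.99  -0.   -53.41] t 20.42 f [ 0.3 -0.6 -0.1] open 0.04349762607652024
clock: 21.25
tool_pos: [0.3953, 0.321, 0.215]
orientation: [-180.0, -0.0, 17.0]
force: [-0.4, -0.3, 0.3]
opening: 0.0397
gripper_force: 0.0
clock: 21.5
tool_pos: [0.3952, 0.3212, 0.215]
orientation: [-180.0, -0.0, 16.4]
force: [-0.4, 0.2, 0.3]
opening: 0.0399
gripper_force: 0.0
row [0.     0.0045 0.4367] [-0.0001 -0.0001 -0.0131] now [0.3952 0.3212 0.215 ] [-1.7999e+02 -1.0000e-02  1.6350e+01] t 21.5 f [-0.4  0.2  0.3] open 0.03988483735420285
```

```bash
python3 -m inch '0 .004 .2 0 0 -.013;0 .004 .43 0 0 -.013;0 .004 .433 0 0 -.013;0 .004 .433 0 0 -.013;0 .004 .433 0 0 -.013;0 .004 .433 0 0 -.013;0 .004 .433 0 0 -.013'; python3 -m inch '0 0 0 0 0 0;0 0 0 0 0 0;0 0 0 0 0 0;0 0 0 0 0 0' 1; python3 -c "
from h import *
o=get_obs();print(o['moment'],(rot(-T[2])@(o['tool_pos'][:2]-T[:2])));p=tp(0,.1115);go([*p,.084],-53.3)"
```

```text
clock: 22.08
tool_pos: [0.3964, 0.3223, 0.0875]
orientation: [-179.9, -0.2, 19.1]
force: [-0.3, 1.3, 0.2]
opening: 0.0398
gripper_force: 0.0
clock: 22.42
tool_pos: [0.3953, 0.3212, 0.0858]
orientation: [-179.9, -0.1, 19.1]
force: [-0.1, 0.6, 0.7]
opening: 0.0192
gripper_force: 0.0
[-0.0760235  -0.00837882  0.02371114] [0.00056598 0.11267082]
row [-0.0006  0.0043  0.006 ] [-5.000e-04 -1.000e-04  4.022e-01] now [0.3953 0.3212 0.0858] [-1.7994e+02 -7.0000e-02  1.9090e+01] t 22.42 f [-0.1  0.6  0.7] open 0.01918650386925696
```

```bash
python3 -m inch '0 0 0 0 0 0;0 0 0 0 0 0;0 0 0 0 0 0'; python3 -m inch '0 0 0 0 0 .03;0 0 0 0 0 .06;0 0 0 0 0 .09;0 0 0 0 0 .12;0 0 0 0 0 .15;0 0 0 0 0 .15'; python3 -c "
from h import *
o=get_obs();print(o['moment'],(rot(-T[2])@(o['tool_pos'][:2]-T[:2])))"
```

```text
clock: 22.67
tool_pos: [0.3959, 0.3191, 0.0856]
orientation: [179.8, 0.0, 19.1]
force: [5.3, -9.2, 5.4]
opening: 0.0118
gripper_force: 30.0
clock: 23.17
tool_pos: [0.3959, 0.3189, 0.0856]
orientation: [179.8, -0.1, -8.2]
force: [5.8, -8.6, 7.3]
opening: 0.0116
gripper_force: 30.0
[-3.22536768 -2.20880124 -0.02160218] [-0.00034234  0.11052836]
```

```bash
python3 -m inch '.003 .006 0 0 0 .03;.003 .009 0 0 0 .06;.003 .009 0 0 0 .09;.003 .009 0 0 0 .12;.003 .009 0 0 0 .15;.003 .009 0 0 0 .15;.003 .009 0 0 0 .15'; python3 -c "
from h import *
o=get_obs();print(o['moment'],(rot(-T[2])@(o['tool_pos'][:2]-T[:2])));go([.3959,.3189,.0856],-53.3)"
```

```text
clock: 23.75
tool_pos: [0.396, 0.3185, 0.0856]
orientation: [-179.9, -0.0, -34.7]
force: [-0.9, 0.5, 5.9]
opening: 0.0117
gripper_force: 30.0
[ 0.08569096  0.37443351 -0.01511702] [-0.00046622  0.11016338]
row [-0.0009 -0.0008  0.    ] [-0.0004  0.      0.1032] now [0.396  0.3185 0.0856] [-1.7992e+02 -1.0000e-02 -3.4720e+01] t 23.75 f [-0.9  0.5  5.9] open 0.011694715164857776
```

```bash
python3 -m inch '0 0 0 0 0 .02;0 0 0 0 0 .04;0 0 0 0 0 .06;0 0 0 0 0 .08;0 0 0 0 0 .09;0 0 0 0 0 .10;0 0 0 0 0 .103;0 0 0 0 0 .103;0 0 0 0 0 .103'
python3 - <<'E'
from h import *
o=get_obs();print(o['moment'],o['tau'][-1],(rot(-T[2])@(o['tool_pos'][:2]-T[:2])))
exec(open('chk.py').read().split('# newest')[0])
E
```

```text
clock: 24.5
tool_pos: [0.3959, 0.3184, 0.0856]
orientation: [-179.9, 0.0, -53.2]
force: [-2.2, 0.2, 5.5]
opening: 0.0119
gripper_force: 30.0
[ 0.06557452  0.51613318 -0.0163802 ] -0.02010662981774658 [-0.00060155  0.11014147]
[-0.0006  0.1101] [0.3959 0.3184 0.0856]
A 4 1 0.98
B 4 4 0.96
C 2 0 0.96
D 2 2 0.97
E 5 0 0.78
N 6 0 0.96
```

The knob turned freely to the index and the pack moved up. I'll release and retreat.

```bash
python3 -m inch '0 0 0 0 0 0;0 0 0 0 0 0;0 0 0 0 0 0' .0; python3 -m inch '0 0 -.2 0 0 0;0 0 -.43 0 0 0;0 0 -.43 0 0 0;0 0 -.43 0 0 0;0 0 -.43 0 0 0'; python3 -m inch '-.6 0 0 0 0 0;-.6 0 0 0 0 0;-.6 0 0 0 0 0;-.6 0 0 0 0 0;-.6 0 0 0 0 0;-.6 0 0 0 0 0;-.6 0 0 0 0 0'
python3 - <<'E'
from h import *
exec(open('chk.py').read().split('# newest')[0])
tf=lambda p:((rot(-T[2])@(p[:2]-T[:2]))*1e3).round(1)
im=snapshot("top"); g=im.mean(2).astype(np.float32)
N=80; xs=np.linspace(-.04,.04,2*N); X,Y=np.meshgrid(xs,xs); P=np.c_[X.ravel(),Y.ravel()+.1105]@rot(T[2]).T+T[:2]
q=proj("top",np.c_[P,np.full(len(P),.104)]).astype(np.float32).reshape(2*N,2*N,2); w=cv2.remap(g,q[...,0],q[...,1],cv2.INTER_LINEAR)
print(w[4:110:6,40:120:5].astype(int))
# dark bores of the rims in the top view, tray frame at z=.116
for i,c in enumerate(CELLS):
    xs=np.linspace(-.02,.02,81); X,Y=np.meshgrid(xs,xs); P=(np.c_[X.ravel(),Y.ravel()]+c)@rot(T[2]).T+T[:2]
    q=proj("top",np.c_[P,np.full(len(P),.116)]).astype(np.float32).reshape(81,81,2); w=cv2.remap(g,q[...,0],q[...,1],cv2.INTER_CUBIC)
    yy,xx=np.meshgrid(xs,xs); r=np.hypot(X,Y); k=((r<.005).astype(np.float32)*-1/(r<.005).sum()+((r>.007)&(r<.0095))/((r>.007)&(r<.0095)).sum()).astype(np.float32)
    s=cv2.filter2D(w,-1,k[20:61,20:61]); s[(r>.009)]=-1e9; j=np.unravel_index(s.argmax(),s.shape); print(i,'rim off mm',(X[j]*1e3).round(1),(Y[j]*1e3).round(1),int(s.max()))
print([round(float(v),3) for v in fit_tray("top")[0]])
E
```

```text
clock: 24.8
tool_pos: [0.3954, 0.3177, 0.0847]
orientation: [180.0, -0.0, -53.4]
force: [-0.6, -0.1, -0.9]
opening: 0.0265
gripper_force: 0.0
clock: 25.22
tool_pos: [0.3966, 0.3193, 0.2172]
orientation: [-179.7, 0.1, -53.4]
force: [0.1, -0.7, -1.1]
opening: 0.0435
gripper_force: 0.0
clock: 25.8
tool_pos: [0.2876, 0.4625, 0.2125]
orientation: [179.9, -0.1, -53.3]
force: [0.2, -1.8, -0.2]
opening: 0.0437
gripper_force: 0.0
[-0.0014  0.2904] [0.2876 0.4625 0.2125]
A 4 1 0.98
B 4 4 0.96
C 2 0 0.96
D 2 2 0.97
E 5 0 0.78
N 6 0 0.96
[[239 240 240 238 235 238 240 241 214 158 147 146 150 152 153 153]
 [216 221 226 219 208 214 215 224 210 166 154 160 160 163 172 167]
 [171 188 194 201 198 177 164 194 204 210 193 185 177 174 176 174]
 [191 198 199 199 199 178 154 192 202 204 203 200 196 191 174 166]
 [201 202 203 204 205 185 178 200 205 204 203 204 205 208 205 170]
 [198 198 199 200 194 171 159 185 201 202 202 201 200 202 202 193]
 [197 197 200 201 164 117 129 147 167 180 194 198 199 198 199 200]
 [199 204 202 196 137  70  91 109 133 134 160 200 203 202 203 203]
 [199 195 173 131  85  57  75 129 141  96 147 201 206 202 202 203]
 [193 145  98  87  68  59  80 131 142 101  92 177 203 205 203 203]
 [158 107  85  81  68  59  80 128 179 100  78 111 188 202 203 201]
 [118  88  87  84  68  58  78 124 145 106  74  94 141 194 200 199]
 [104  86  88  82  62  58  80 129 156 108  72  84 129 184 200 198]
 [109  86  89  79  63  57  80 113 123  90  75  87 129 186 202 200]
 [111  91  88  85  67  59  75  89  90  78  69  92 144 199 204 202]
 [141 101  87  84  66  59  75  88  85  78  78 114 171 202 200 200]
 [178 126  97  83  67  57  75  85  83  79 101 149 192 202 200 198]
 [203 174 137 109  80  61  72  84  82  82 136 197 204 201 199 199]]
0 rim off mm 0.0 0.0 86
1 rim off mm 1.0 0.0 88
2 rim off mm 1.5 0.0 87
3 rim off mm 2.0 0.5 80
4 rim off mm 0.5 1.0 85
5 rim off mm 1.0 -0.5 87
6 rim off mm 0.5 -1.0 95
[0.464, 0.232, 0.684]
```

```bash
python3 -c "
from plant import *
print(close_job())"
```

```text
the job is handed in; nothing more can be done
None
```

The job is handed in, with no verdict returned: the last images show all seven hex rims within about 2 mm of their places and the knob pointer in line with the index, and the round cylinder was upright on the bench when last viewed (before the clamping).

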